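Swap the spice shaker behind the syrup bottles

ROBOT

A 6-joint arm with a two-finger parallel gripper is mounted at the origin on the work surface. World frame = base frame: x ahead of the robot, y to its left, z up, the work surface at z = 0. Lengths are in mm, angles in rad, forces in N, time in s.
With the tool pointing down it reaches from about 325 to 850 mm from the base axis. Payload 4.4 kg.
Tool frame: the origin (TCP) lies midway between the tips of the shut fingers; the grasp point (between the pads) lies 19 mm behind it (arm.hold_point_z is the distance from the TCP to the grasp point, in mm); z points along the fingers, y is the direction in which the jaws open and shut (so a half turn about z gives the same grasp; the last joint's range is limited). The gripper opens to 94 mm and grips with 3 to 60 N. Pads are 16 mm wide; open, the fingers measure 119 mm over their backs; the gripper's body (75 mm by 177 mm) begins 78 mm behind the grasp point.
Start: joints at [1.145, 0.207, 1.542, -0, 1.393, -0.15], TCP at [156.038, 553.425, 205.447] pointing down, gripper open.
Joint ranges: [-2.73, 2.73], [-0.86, 2.22], [0.23, 2.46], [-1.11, 4.25], [0.08, 2.63], [-2.82, 2.82]. Speed limits (rad/s): [2.79, 2.79, 3.14, 3.14, 3.14, 3.14].

INTERFACE

Orientations are given as a unit quaternion [x, y, z, w].
In Python, from rig import arm gives the robot as it stands. The module is installed in compiled form; this text tells all that it offers.
- The arm moves only by the tool play_rows, never from a script. Its argument "series" is a list of rows, each an object with "slide": the shift along the tool's x, y, z in m, a list of three; "rot": the turn, a rotation vector about the tool's x, y, z in degrees, a list of three; "claw": the closure in counts, from 0 (fully open) to 255 (shut). A call has 1 to 20 rows; each row shifts and turns the commanded pose from where the row before left it, along the tool's axes as they then stand; what a row does not reach is not made up. A row lasts 1/12 s, in which the tool goes at most 41.7 mm and 7.16 degrees, less where a joint would pass 70% of its speed; a pose out of reach is approached as far as the arm can. A call with a gripper value outside its range is refused whole. The fingers move at their own pace and stop on an object; "squeeze" is the grip in N (left out, the last holds). Time passes only in rows, so rows that do not move let the fingers close. It gives the time, the measured TCP pose, the force and the opening at its end, in the units of the state.
- arm.read_state(): the state, without advancing time (a new reading comes with each control period).
- arm.read_camera(name): name is "scene" or "top" or "wrist"; returns a dict with "image" (480x640x3 uint8, red, green, blue), "intrinsics" (3x3 intrinsics, pixels), "cam_to_world" (4x4, takes a point from camera to world coordinates). Camera axes: x right, y up, looking along -z (the intrinsics and any distortion apply to the point x, -y, -z); pixel columns grow to the right and rows downward; lengths in mm; the calibration is good to about 2 mm. A picture is of the moment at which its call begins. There is no depth.
- arm.close_job(): hands the job in, once; it reports no verdict.
The state is a dict: "t": time; "joint_pos": joint angles; "joint_vel": joint speeds; "tau": joint torques, N m; "tool_pos": TCP position; "orientation": TCP orientation; "force": force on the tool from outside, world axes, zero at the start; "moment": the same for the moment, N m; "opening": finger opening in mm.
Only numpy, scipy, OpenCV 4.12 (cv2) and the standard library are available. Lean on these libraries where they do the work, as an engineer would, in place of code of your own. Each camera call takes 0.05 s, during which the arm holds its last target.

TASK

Swap the spice shaker at the back of the syrup riser: move both syrup bottles out of the way onto the black bar mat, then put the white-lidded shaker on the steel tray, and then stand the orange-lidded one from that tray in its place, in the middle of the cork coaster. Only then put the bottles back, each in the middle of the coaster of its own colour. Set everything down upright and let go of it there; drop nothing and knock nothing over.

Things in the scene. Friction and masses are not known exactly. Their poses are not given: they have to be found in the camera images.
- bottle_red: Red syrup bottle, upright, 180 tall: round body 56 diameter up to 112, sloping shoulder, neck 27 diameter from 142, red cap 30 diameter from 153 to the top, best gripped at the cap from above. 0.3 to 0.55 kg. Origin: centre of its underside; z up. At the start it stands on the red coaster.
- bottle_green: Green syrup bottle, upright, 180 tall: round body 56 diameter up to 112, sloping shoulder, neck 27 diameter from 142, green cap 30 diameter from 153 to the top, best gripped at the cap from above. 0.3 to 0.55 kg. Origin: centre of its underside; z up. At the start it stands on the green coaster.
- shaker_white: White-lidded spice shaker, upright, 92 tall: round steel body 58 diameter up to 68, white lid 60 diameter up to 80, then sloping in to 42 on top; grip round the body, 45 to 60 above its base. 0.16 kg. Origin: centre of its underside; z up. At the start on the cork coaster, its centre 47 from the riser's rear step, with a bottle 82 to its left and right.
- shaker_orange: Orange-lidded spice shaker, upright, 92 tall: round steel body 58 diameter up to 68, orange lid 60 diameter up to 80, then sloping in to 42 on top; grip round the body, 45 to 60 above its base. 0.16 kg. Origin: centre of its underside; z up. At the start on the steel tray, near its +x end. (Another, with a brown lid, is not part of the job.)
- coaster_red: Red flat round silicone coaster, 80 diameter, 4 thick, fixed on the riser's front board; place of the red bottle. Origin: centre of its underside, so things stand 4 above it.
- coaster_green: Green flat round silicone coaster, 80 diameter, 4 thick, fixed on the riser's front board; place of the green bottle. Origin: centre of its underside, so things stand 4 above it.
- coaster_cork: Cork-brown flat round coaster, 81 diameter, 4 thick, fixed on the riser's front board between the other two and close to the rear step; place of the shaker. Origin: centre of its underside, so things stand 4 above it.
- riser: Dark wooden two-step bar riser, fixed: board 200 deep (x) by 340 wide (y), 12 thick; its rear 80 (x from 20 to 100) is a step 85 high. On the step stand two stacked cups (88 tall) and a jar (70 tall), about 110 to either side of the middle. Origin: centre of its underside; x to the rear, y along the step, z up.
- mat: Black ribbed rubber bar mat lying on the counter to the left or right in front of the riser, fixed, 300 (x) by 160 (y), 8 thick. Origin: centre of its underside; its top is 8 above it; x along the long side, away from the robot.
- tray: Steel service tray lying on the counter on the other side, fixed, 300 (x) by 190 (y), rim 18 high, walls 4, floor 4 thick. Origin: centre of its underside; its inner floor is 4 above it; x along the long side, away from the robot. It has room for two shakers one behind the other along x: its -x half is free at the start.
Things that resemble listed ones, but are neither listed nor needed, are in the scene too. What is shaped like the bottle_green but purple or yellow is not meant.

How it is judged:
By the outcome, as a careful person would: the job done as asked, in the order asked, and still so for the second after the job is handed in, with the robot touching nothing.
It also fails if it takes over 144 s, if anything falls off the work surface, if the arm or the gripper's body presses on something with over 40 N, if the wrist force passes 120 N, or if a joint passes its speed limit or range.

## Working session

There is one attempt and no reset: what is moved stays moved. The work goes in short steps, Python scripts to look and compute and a tool call to move; the robot and the scene stay as the last step left them, time stands still between calls to the robot, and variables do not carry over. Pictures are saved under pics/ and viewed, and the job is handed in when it is done.

Besides the shell and the picture viewer there is one more tool, called after "Call:" as name([rows], argument=value, ...), one row to a line, values as JSON. play_rows: Moves the arm, as the interface text tells. Its arguments: {"type":"object","properties":{"series":{"type":"array","items":{"type":"object","properties":{"slide":{"type":"array","items":{"type":"number"}},"rot":{"type":"array","items":{"type":"number"}},"claw":{"type":"number"}}}},"squeeze":{"type":"number"}},"required":["series"]}

```bash
mkdir -p pics
cat > h.py <<'E'
import numpy as np,cv2
from rig import arm
def snap(n,f):
    c=arm.read_camera(n); cv2.imwrite(f'pics/{f}.png',c['image'][:,:,::-1]); np.savez(f'pics/{f}.npz',**{k:np.array(v) for k,v in c.items() if k in('image','intrinsics','cam_to_world')}); 
    print([k for k in c]); return c
def load(f):
    return dict(np.load(f'pics/{f}.npz'))
def ray(c,u,v):
    K=c['intrinsics'];T=c['cam_to_world']
    d=np.array([(u-K[0,2])/K[0,0],-(v-K[1,2])/K[1,1],-1.]); d=T[:3,:3]@d
    return T[:3,3],d
def on(c,u,v,z):
    o,d=ray(c,u,v); return o+d*(z-o[2])/d[2]
def proj(c,p):
    T=c['cam_to_world'];q=T[:3,:3].T@(np.array(p)-T[:3,3]);K=c['intrinsics']
    return K[0,0]*q[0]/-q[2]+K[0,2], K[1,1]*-q[1]/-q[2]+K[1,2]
def mask(c,h0,h1,s0=110,v0=50):
    h=cv2.cvtColor(c['image'],cv2.COLOR_RGB2HSV)
    H,S,V=h[...,0],h[...,1],h[...,2]
    hm=(H>=h0)&(H<=h1) if h0<=h1 else (H>=h0)|(H<=h1)
    return (hm&(S>=s0)&(V>=v0)).astype(np.uint8)
def blobs(m,amin=60):
    n,l,s,c=cv2.connectedComponentsWithStats(m)
    return [(s[i].tolist(),c[i].round(1).tolist()) for i in range(1,n) if s[i,4]>=amin]
E
python3 - <<'E'
from h import *
for n in('scene','top','wrist'):
    c=snap(n,n+'0'); print(c['intrinsics'],c['cam_to_world'],{k:v for k,v in c.items() if k not in('image','intrinsics','cam_to_world')})
print(arm.read_state(),arm.hold_point_z)
E
```

```text
['image', 'intrinsics', 'cam_to_world']
[[480.25181171   0.         306.60744962]
 [  0.         480.25181171 245.37800357]
 [  0.           0.           1.        ]] [[-9.97562246e-01  3.99685112e-02 -5.72021205e-02  4.53352782e+02]
 [-6.73930848e-02 -7.64461250e-01  6.41137403e-01  7.33399521e+02]
 [-1.81034970e-02  6.43429496e-01  7.65291283e-01  9.23971593e+02]
 [ 0.00000000e+00  0.00000000e+00  0.00000000e+00  1.00000000e+00]] {}
['image', 'intrinsics', 'cam_to_world']
[[557.5245156    0.         325.77788884]
 [  0.         557.5245156  240.2440028 ]
 [  0.           0.           1.        ]] [[ 2.81031961e-02  9.94781003e-01 -9.80865231e-02  4.19630850e+02]
 [-9.99477612e-01  2.95306779e-02  1.31316925e-02  2.08662719e+01]
 [ 1.59597197e-02  9.76662414e-02  9.95091248e-01  1.05479881e+03]
 [ 0.00000000e+00  0.00000000e+00  0.00000000e+00  1.00000000e+00]] {}
['image', 'intrinsics', 'cam_to_world']
[[349.72642495   0.         315.90920394]
 [  0.         349.72642495 241.81353123]
 [  0.           0.           1.        ]] [[ 2.70375232e-01 -9.23472854e-01 -2.72204190e-01  7.69
[... 220 characters left out ...]
': 0.15, 'joint_pos': array([ 1.14548807e+00,  2.07241830e-01,  1.54257588e+00, -1.80590344e-05,
        1.39351099e+00, -1.50518894e-01]), 'joint_vel': array([-2.82526179e-04, -4.23258727e-03, -4.07926996e-03,  5.27395124e-05,
       -2.37778811e-04,  8.77820177e-04]), 'tau': array([ 4.15389850e-04, -3.71318471e+01, -2.81810331e+01,  6.98981574e-02,
        3.27272457e-02, -1.12121850e-04]), 'tool_pos': array([155.79628263, 552.85913617, 204.57125243]), 'orientation': array([ 1.36961180e-01,  9.90576035e-01, -8.34815102e-04, -2.37955702e-04]), 'force': array([ 0.70433694, -0.27154007, -0.49017717]), 'moment': array([-0.01602698, -0.00428045,  0.00317997]), 'opening': 93.91734354459656} 18.8
```

View pics/scene0.png

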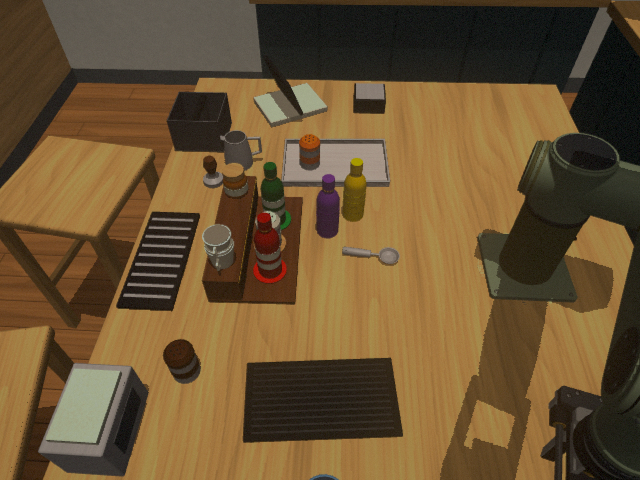

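View pics/top0.png

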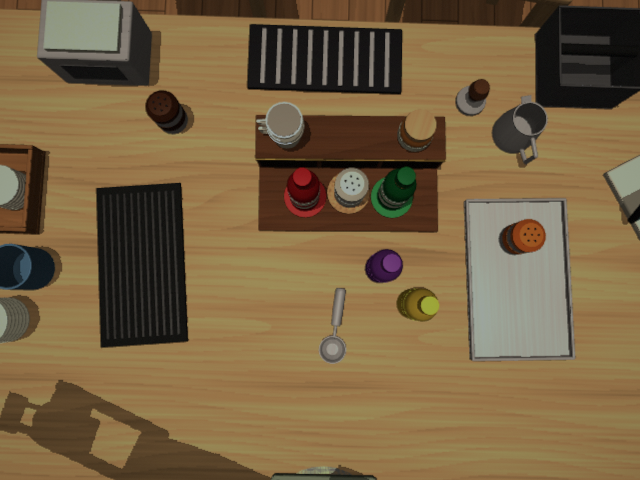

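View pics/wrist0.png

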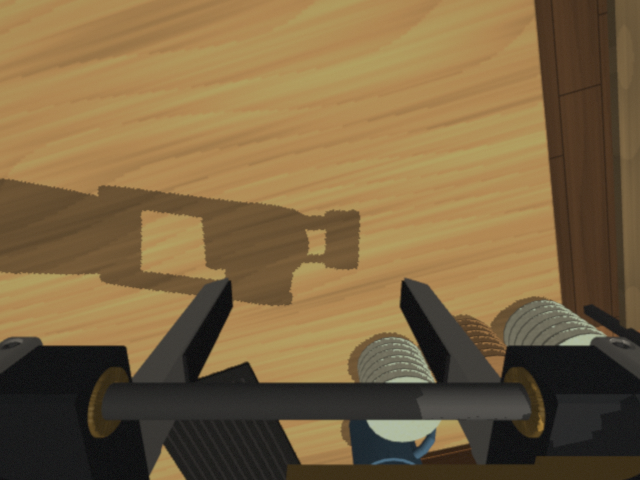

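Both views show these candidates (top px):
- Red bottle (303,187) and green bottle (402,185). The decoys are purple (385,265) and yellow (420,303).
- White-lidded shaker (351,185) and orange-lidded shaker (527,236). The brown-lidded one (165,110) is not wanted.
- Ribbed mat (142,265), with a grille at (325,58) that resembles it. The tray is at (520,280).

Next I'll measure positions and check a close crop.

Run:
```python
from h import *
t=load('top0');s=load('scene0')
im=t['image'][90:370,90:590,::-1]
cv2.imwrite('pics/crop0.png',cv2.resize(t['image'][110:240,245:455,::-1],None,fx=3.8,fy=3.8,interpolation=2))
cv2.imwrite('pics/crop1.png',cv2.resize(s['image'][120:320,190:400,::-1],None,fx=3,fy=3,interpolation=2))
for nm,a in dict(red=(172,6),green=(45,85),orange=(7,16)).items():
    for n,c in(('t',t),('s',s)):
        print(nm,n,blobs(mask(c,*a,s0=150,v0=60),50))
# tray and mat corners
for z,pts in((18,[(465,200),(565,199),(574,357),(471,360)]),(8,[(97,187),(180,184),(187,341),(102,346)]),(12,[(259,163),(438,163),(438,231),(259,231)])):
    print([on(t,*p,z)[:2].round(0).tolist() for p in pts])
```

```text
red t [([284, 167, 43, 51, 1144], [303.4, 192.1])]
red s [([257, 213, 14, 18, 165], [263.6, 219.9]), ([254, 228, 25, 26, 401], [266.6, 240.2]), ([253, 260, 34, 23, 339], [269.2, 273.5])]
green t [([398, 167, 17, 18, 243], [405.9, 175.6]), ([372, 178, 40, 39, 347], [386.5, 203.9])]
green s [([264, 162, 12, 8, 65], [269.3, 165.5]), ([281, 211, 10, 18, 85], [286.1, 220.7])]
orange t [([0, 0, 41, 9, 300], [19.6, 3.8]), ([132, 0, 46, 14, 423], [156.3, 5.9]), ([218, 0, 20, 16, 215], [229.3, 8.1]), ([269, 0, 5, 18, 52], [271.6, 8.6]), ([282, 0, 24, 19, 266], [291.9, 8.0]), ([306, 0, 71, 21, 867], [342.0, 9.1]), ([377, 0, 13, 21, 120], [382.9, 7.4]), ([459, 0, 4, 24, 62], [460.8, 12.2]), ([465, 0, 7, 24, 92], [467.4, 14.2]), ([471, 0, 8, 25, 85], [474.8, 9.7]), ([499, 0, 4, 26, 61], [500.7, 13.2]), ([513, 1, 23, 25, 209], [523.2, 11.5]), ([570, 0, 70, 7, 363], [608.0, 2.6]), ([475, 79, 15, 15, 164], [481.7, 86.2]), ([256, 116, 190, 44, 5629], [355.7, 139.6]), ([0, 144, 33, 88, 1349], [16.1, 187.4]), ([259, 168, 179, 64, 5824], [346.8, 207.0]), ([307, 168, 36, 21, 318], [324.9, 174.3]), ([512
[... 1472 characters left out ...]
[33, 424, 15, 11, 95], [39.6, 428.3]), ([512, 428, 19, 13, 67], [520.0, 433.3]), ([444, 437, 16, 17, 54], [452.4, 445.3]), ([228, 441, 18, 33, 98], [235.1, 455.1]), ([506, 440, 18, 17, 73], [516.7, 447.4]), ([486, 444, 16, 13, 54], [492.7, 449.9]), ([496, 447, 16, 18, 55], [503.6, 454.9]), ([292, 451, 12, 29, 85], [296.3, 464.6]), ([215, 453, 12, 27, 94], [219.9, 465.3]), ([23, 461, 27, 19, 323], [35.4, 469.5]), ([520, 460, 12, 20, 64], [526.0, 468.2]), ([451, 462, 13, 18, 55], [456.9, 469.1])]
[[606.0, -254.0], [614.0, -444.0], [319.0, -456.0], [309.0, -266.0]]
[[611.0, 443.0], [622.0, 287.0], [328.0, 258.0], [315.0, 413.0]]
[[666.0, 138.0], [677.0, -203.0], [546.0, -204.0], [536.0, 133.0]]
```

View pics/crop0.png

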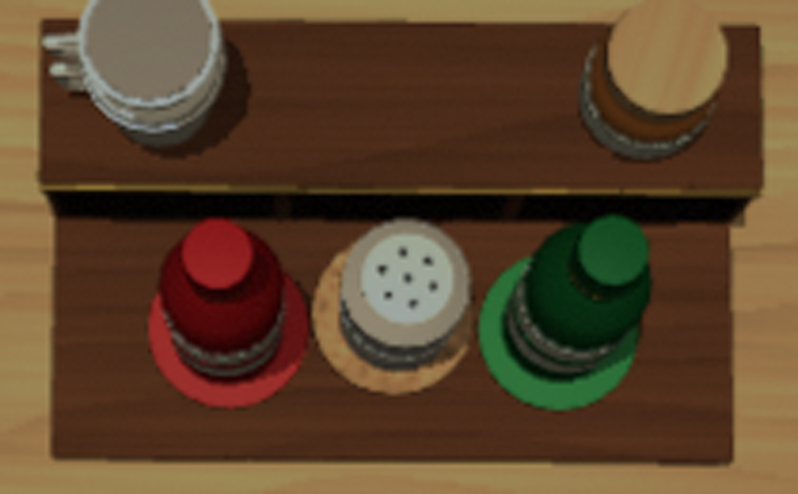

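View pics/crop1.png

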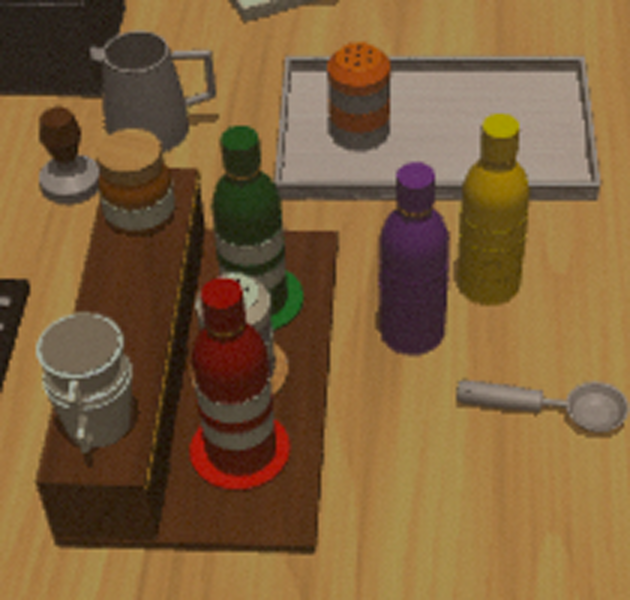

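Run:
```python
from h import *
t=load('top0');s=load('scene0')
g=lambda x,y:(245+x/3.8,110+y/3.8)
for n,p,z in(('redcap',(218,255),196),('greencap',(613,250),196),('white',(407,279),108),('cRed',(228.5,327.5),16),('cGr',(559,328),16),('cCork',(392,315),16),('rFL',(52,460),12),('rFR',(733,463),12),('rRedge L',(42,190),85),('R',(760,194),85),('rearL',(42,18),85),('rearR',(760,25),85)):
    print(n,on(t,*g(*p),z)[:2].round(1))
print('orange',on(t,529.5,234,96)[:2].round(1), 'purple',on(t,388,261,180)[:2].round(1),'yellow',on(t,429,306,180)[:2].round(1))
c=lambda x,y:(190+x/3,120+y/3)
for n,p,z in(('redcap',(223,296),196),('greencap',(241,138),196),('purple',(415,175),180),('yellow',(500,126),180),('orange',(358,53),96),('cRed',(240,446),16)):
    print('scene',n,on(s,*c(*p),z)[:2].round(1))
```

```text
redcap [602.4  48.9]
greencap [ 609.6 -114. ]
white [612.8 -34.3]
cRed [604.3  48.4]
cGr [ 609.2 -115.9]
cCork [613.1 -32.6]
rFL [536.  133.6]
rFR [ 544.6 -204.1]
rRedge L [654.2 135.4]
R [ 663. -200.]
rearL [736.4 138.7]
rearR [ 744.3 -199.4]
orange [ 535.6 -345.9] purple [476.  -89.5] yellow [ 407.4 -154.9]
scene redcap [600.6  55.6]
scene greencap [ 607.4 -110.6]
scene purple [472.8 -92.7]
scene yellow [ 408.1 -152.9]
scene orange [ 534.  -350.4]
scene cRed [603.3  49.5]
```

```bash
cat >> h.py <<'E'
from scipy.spatial.transform import Rotation as Ro
def plan(*targets):
    s=arm.read_state(); R=Ro.from_quat(s['orientation']).as_matrix(); p=np.array(s['tool_pos'])
    print('t',round(s['t'],2),'p',p.round(1),'yawY',np.degrees(np.arctan2(-R[0,1],R[1,1])).round(2),'zax',R[:,2].round(4),'F',np.round(s['force'],1),'op',round(s['opening'],1),'j',np.round(s['joint_pos'],2))
    for t in targets:
        t=np.array(t,float); print('to',t,'slide mm',(R.T@(t-p)).round(1)); p=t
E
python3 - <<'E'
from h import *
plan()
R=Ro.from_euler('z',1.57,degrees=True).as_matrix()@np.array([[-1,0,0],[0,1,0],[0,0,-1.]])
s=arm.read_state();p=np.array(s['tool_pos'])
print(R.T@(np.array([603.3,48.7,250])-p))
E
```

```text
t 0.15 p [155.8 552.9 204.6] yawY -15.74 zax [-7.0e-04 -1.6e-03 -1.0e+00] F [ 0.7 -0.3 -0.5] op 93.9 j [ 1.15  0.21  1.54 -0.    1.39 -0.15]
[-433.52265031 -516.23068808  -45.42874757]
```

Call:
play_rows([
  {"slide": [0, 0, -0.011], "rot": [0, 0, -4.3], "claw": 0},
  {"slide": [0, 0, -0.012], "rot": [0, 0, -4.5], "claw": 0},
  {"slide": [0, 0, -0.012], "rot": [0, 0, -4.5], "claw": 0},
  {"slide": [0, 0, -0.01], "rot": [0, 0, -4.0], "claw": 0},
  {"slide": [-0.012, -0.014, 0], "claw": 0},
  {"slide": [-0.025, -0.03, 0], "claw": 0},
  {"slide": [-0.025, -0.03, 0], "claw": 0},
  {"slide": [-0.025, -0.03, 0], "claw": 0},
  {"slide": [-0.025, -0.03, 0], "claw": 0},
  {"slide": [-0.025, -0.03, 0], "claw": 0},
  {"slide": [-0.025, -0.03, 0], "claw": 0},
  {"slide": [-0.025, -0.03, 0], "claw": 0},
  {"slide": [-0.025, -0.03, 0], "claw": 0},
  {"slide": [-0.025, -0.03, 0], "claw": 0},
  {"slide": [-0.025, -0.03, 0], "claw": 0},
  {"slide": [-0.025, -0.03, 0], "claw": 0},
  {"slide": [-0.025, -0.03, 0], "claw": 0},
  {"slide": [-0.025, -0.03, 0], "claw": 0},
  {"slide": [-0.025, -0.03, 0], "claw": 0},
  {"slide": [-0.025, -0.03, 0], "claw": 0},
])

```text
validation failed for argument at $.se...
```

```bash
python3 -c "
from h import *
plan([603.3,48.7,250],[603.3,48.7,164])"
```

```text
t 0.15 p [155.8 552.9 204.6] yawY -15.74 zax [-7.0e-04 -1.6e-03 -1.0e+00] F [ 0.7 -0.3 -0.5] op 93.9 j [ 1.15  0.21  1.54 -0.    1.39 -0.15]
to [603.3  48.7 250. ] slide mm [-567.5 -363.9  -44.9]
to [603.3  48.7 164. ] slide mm [-0.   0.1 86. ]
```

Call:
play_rows([
  {"slide": [0, 0, -0.011], "rot": [0, 0, -4.3], "claw": 0},
  {"slide": [0, 0, -0.012], "rot": [0, 0, -4.5], "claw": 0},
  {"slide": [0, 0, -0.012], "rot": [0, 0, -4.5], "claw": 0},
  {"slide": [0, 0, -0.01], "rot": [0, 0, -4.0], "claw": 0},
], squeeze=20)

```text
t: 0.48
tool_pos: [156.0, 553.3, 250.8]
orientation: [-0.015, 1.0, -0.0, -0.0]
force: [0.4, -0.0, 0.2]
opening: 93.9
```

Call:
play_rows([
  {"slide": [-0.012, -0.014, 0], "rot": [0, 0, 0], "claw": 0},
  {"slide": [-0.025, -0.03, 0], "rot": [0, 0, 0], "claw": 0},
  {"slide": [-0.025, -0.03, 0], "rot": [0, 0, 0], "claw": 0},
  {"slide": [-0.025, -0.03, 0], "rot": [0, 0, 0], "claw": 0},
  {"slide": [-0.025, -0.03, 0], "rot": [0, 0, 0], "claw": 0},
  {"slide": [-0.025, -0.03, 0], "rot": [0, 0, 0], "claw": 0},
  {"slide": [-0.025, -0.03, 0], "rot": [0, 0, 0], "claw": 0},
  {"slide": [-0.025, -0.03, 0], "rot": [0, 0, 0], "claw": 0},
  {"slide": [-0.025, -0.03, 0], "rot": [0, 0, 0], "claw": 0},
  {"slide": [-0.025, -0.03, 0], "rot": [0, 0, 0], "claw": 0},
  {"slide": [-0.025, -0.03, 0], "rot": [0, 0, 0], "claw": 0},
  {"slide": [-0.025, -0.03, 0], "rot": [0, 0, 0], "claw": 0},
  {"slide": [-0.025, -0.03, 0], "rot": [0, 0, 0], "claw": 0},
  {"slide": [-0.025, -0.03, 0], "rot": [0, 0, 0], "claw": 0},
  {"slide": [-0.025, -0.03, 0], "rot": [0, 0, 0], "claw": 0},
  {"slide": [-0.025, -0.03, 0], "rot": [0, 0, 0], "claw": 0},
  {"slide": [-0.025, -0.03, 0], "rot": [0, 0, 0], "claw": 0},
  {"slide": [-0.02, -0.02, 0], "rot": [0, 0, 0], "claw": 0},
  {"slide": [0, 0, 0], "rot": [0, 0, 0], "claw": 0},
])

```text
t: 2.07
tool_pos: [604.6, 46.7, 249.3]
orientation: [-0.011, 1.0, -0.001, 0.0]
force: [0.3, -0.1, 0.1]
opening: 94.2
```

```bash
python3 -c "
from h import *
plan([603.3,48.7,250],[603.3,48.7,164])
snap('wrist','w1');snap('scene','s1')"
```

```text
t 2.07 p [604.6  46.7 249.3] yawY 1.24 zax [ 5.0e-04 -1.8e-03 -1.0e+00] F [ 0.3 -0.1  0.1] op 94.2 j [-0.06  0.24  1.41 -0.    1.49 -1.66]
to [603.3  48.7 250. ] slide mm [ 1.3  2.1 -0.7]
to [603.3  48.7 164. ] slide mm [ 0.   0.2 86. ]
['image', 'intrinsics', 'cam_to_world']
['image', 'intrinsics', 'cam_to_world']
```

View pics/w1.png

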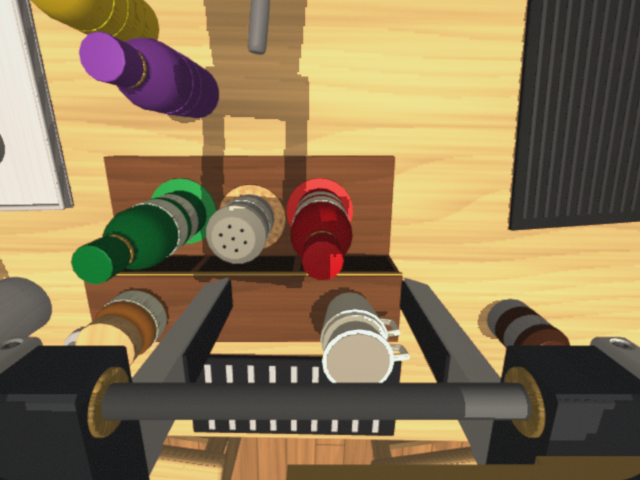

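View pics/s1.png

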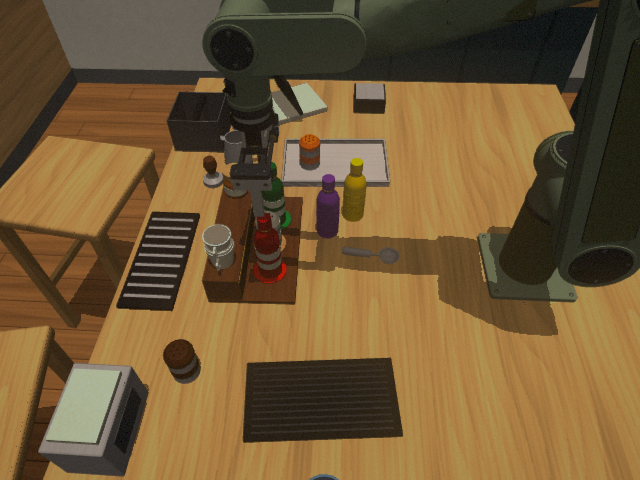

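```bash
python3 -c "
from h import *
c=load('w1')
cv2.imwrite('pics/w1c.png',cv2.resize(c['image'][150:290,60:400,::-1],None,fx=2.3,fy=2.3,interpolation=2))
for p,z in(((323,263),196),((94,264),196),((234,240),108),((234,239),108)): print(on(c,*p,z).round(1))
for p in([603.3,48.7,196],[609.5,-114.5,196],[613,-33.5,108],[604.5,48.2,16],[613.2,-33,16],[609,-115.8,16]): print(p,np.round(proj(c,p),1))"
```

```text
[607.2  50.7 196. ]
[ 611.8 -112.2  196. ]
[617.8 -32.8 108. ]
[616.8 -32.8 108. ]
[603.3, 48.7, 196] [320.3 257.7]
[609.5, -114.5, 196] [ 90.2 260.8]
[613, -33.5, 108] [233.1 235.2]
[604.5, 48.2, 16] [318.4 209.5]
[613.2, -33, 16] [251.  215.1]
[609, -115.8, 16] [182.  210.1]
```

View pics/w1c.png

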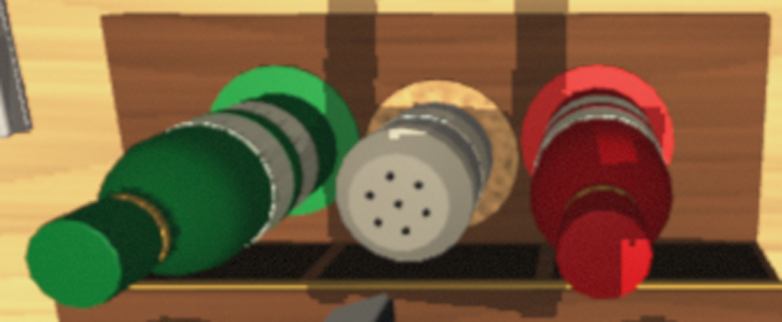

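Call:
play_rows([
  {"slide": [0.0003, 0.003, 0.01], "rot": [0, 0, -0.3], "claw": 0},
  {"slide": [0, 0, 0.02], "rot": [0, 0, 0], "claw": 0},
  {"slide": [0, 0, 0.02], "rot": [0, 0, 0], "claw": 0},
  {"slide": [0, 0, 0.016], "rot": [0, 0, 0], "claw": 0},
  {"slide": [0, 0, 0.012], "rot": [0, 0, 0], "claw": 0},
  {"slide": [0, 0, 0.007], "rot": [0, 0, 0], "claw": 0},
  {"slide": [0, 0, 0], "rot": [0, 0, 0], "claw": 0},
  {"slide": [0, 0, 0], "rot": [0, 0, 0], "claw": 0},
])

```text
t: 2.83
tool_pos: [601.2, 55.0, 165.6]
orientation: [-0.017, 1.0, 0.0, -0.0]
force: [-0.3, -0.0, 0.2]
opening: 94.0
```

```bash
python3 -c "
from h import *
plan([604.3,49.5,164])
snap('wrist','w2')"
```

```text
t 2.83 p [601.2  55.  165.6] yawY 1.91 zax [-0.e+00  1.e-04 -1.e+00] F [-0.3 -0.   0.2] op 94.0 j [-0.05  0.3   1.51  0.    1.33 -1.66]
to [604.3  49.5 164. ] slide mm [-2.9 -5.6  1.6]
['image', 'intrinsics', 'cam_to_world']
```

View pics/w2.png

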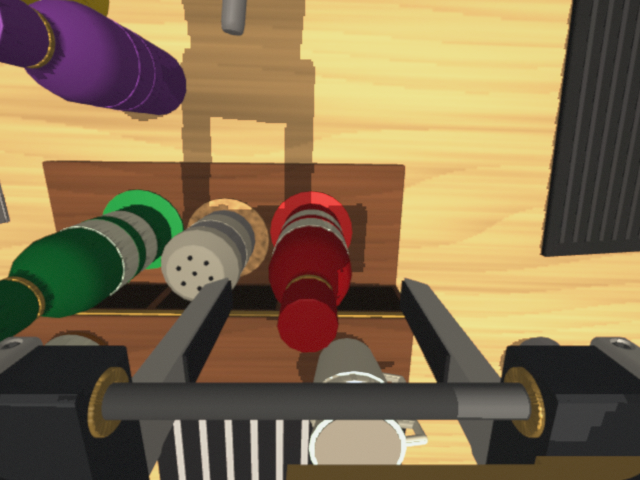

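```bash
python3 -c "
from h import *
c=load('w2')
print(on(c,307,327,196).round(1), on(c,311,226,16).round(1)); plan([604,49.3,164])
for p in([603.3,48.7,196],[604.5,48.2,16],[613.2,-33,16],[601.2,55,165.6]): print(p,np.round(proj(c,p),1))"
```

```text
[606.5  50.  196. ] [600.9  49.3  16. ]
t 2.88 p [601.9  54.8 166.4] yawY 1.89 zax [ 0.0016 -0.     -1.    ] F [0.4 0.3 0.5] op 94.0 j [-0.05  0.3   1.51  0.    1.33 -1.66]
to [604.   49.3 164. ] slide mm [-1.9 -5.5  2.4]
[603.3, 48.7, 196] [304.5 321. ]
[604.5, 48.2, 16] [309.8 229.6]
[613.2, -33, 16] [226.6 235.4]
[601.2, 55, 165.6] [317.5 290.9]
```

Call:
play_rows([
  {"slide": [-0.0013, -0.0028, 0.001], "rot": [0, 0, 0], "claw": 0},
  {"slide": [-0.0013, -0.0028, 0.001], "rot": [0, 0, 0], "claw": 0},
  {"slide": [0, 0, 0], "rot": [0, 0, 0], "claw": 60},
  {"slide": [0, 0, 0], "rot": [0, 0, 0], "claw": 120},
  {"slide": [0, 0, 0], "rot": [0, 0, 0], "claw": 255},
  {"slide": [0, 0, 0], "rot": [0, 0, 0], "claw": 255},
  {"slide": [0, 0, 0], "rot": [0, 0, 0], "claw": 255},
  {"slide": [0, 0, 0], "rot": [0, 0, 0], "claw": 255},
  {"slide": [0, 0, 0], "rot": [0, 0, 0], "claw": 255},
  {"slide": [0, 0, 0], "rot": [0, 0, 0], "claw": 255},
], squeeze=25)

```text
t: 3.72
tool_pos: [604.2, 48.9, 163.4]
orientation: [-0.016, 1.0, -0.0, -0.0]
force: [-0.5, -0.4, -0.2]
opening: 44.1
```

```bash
python3 -c "
from h import *
for _ in range(3): snap('wrist','w3'); plan()"
```

```text
['image', 'intrinsics', 'cam_to_world']
t 3.77 p [604.2  48.9 163.4] yawY 1.86 zax [-0.  0. -1.] F [-1.1  0.3 -0.5] op 40.3 j [-0.06  0.31  1.51  0.    1.33 -1.67]
['image', 'intrinsics', 'cam_to_world']
t 3.82 p [604.2  48.8 163.4] yawY 1.86 zax [-0. -0. -1.] F [0.7 0.1 0.5] op 35.8 j [-0.06  0.31  1.51 -0.    1.33 -1.67]
['image', 'intrinsics', 'cam_to_world']
t 3.87 p [604.2  48.9 163.5] yawY 1.86 zax [-0.e+00  2.e-04 -1.e+00] F [-0.4  0.1  0.9] op 32.0 j [-0.06  0.31  1.51  0.    1.33 -1.67]
```

View pics/w3.png

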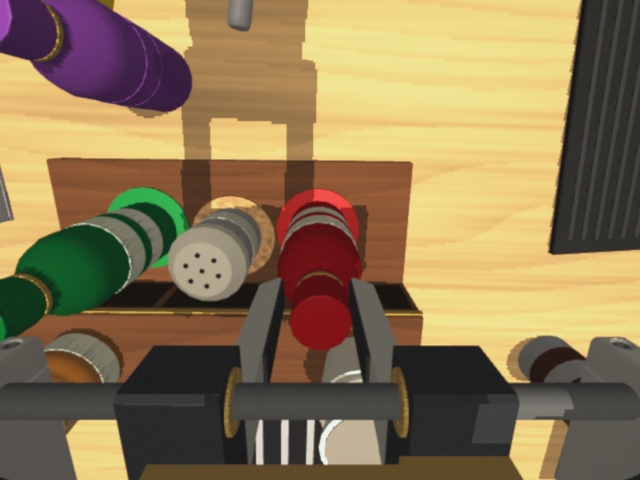

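Call:
play_rows([
  {"slide": [0, 0, 0], "rot": [0, 0, 0], "claw": 255},
  {"slide": [0, 0, 0], "rot": [0, 0, 0], "claw": 255},
  {"slide": [0, 0, 0], "rot": [0, 0, 0], "claw": 255},
  {"slide": [0, 0, 0], "rot": [0, 0, 0], "claw": 255},
  {"slide": [0, 0, -0.004], "rot": [0, 0, 0], "claw": 255},
  {"slide": [0, 0, -0.008], "rot": [0, 0, 0], "claw": 255},
])

```text
t: 4.37
tool_pos: [602.3, 48.6, 173.3]
orientation: [-0.016, 1.0, -0.0, -0.003]
force: [-0.2, -0.1, -4.5]
opening: 29.5
```

```bash
python3 -c "
from h import *
plan([535,356,230],[535,356,156.5])"
```

```text
t 4.37 p [602.3  48.6 173.3] yawY 1.86 zax [-5.4e-03 -5.0e-04 -1.0e+00] F [-0.2 -0.1 -4.5] op 29.5 j [-0.06  0.3   1.5  -0.    1.35 -1.67]
to [535. 356. 230.] slide mm [ 57.6 309.4 -56.5]
to [535.  356.  156.5] slide mm [-0.4  0.  73.5]
```

Call:
play_rows([
  {"slide": [0, 0, -0.011], "rot": [0, 0, 0], "claw": 255},
  {"slide": [0, 0, -0.013], "rot": [0, 0, 0], "claw": 255},
  {"slide": [0, 0, -0.013], "rot": [0, 0, 0], "claw": 255},
  {"slide": [0.001, 0.006, -0.01], "rot": [0, 0, 0], "claw": 255},
  {"slide": [0.002, 0.012, -0.005], "rot": [0, 0, 0], "claw": 255},
  {"slide": [0.003, 0.018, 0], "rot": [0, 0, 0], "claw": 255},
  {"slide": [0.004, 0.022, 0], "rot": [0, 0, 0], "claw": 255},
  {"slide": [0.004, 0.022, 0], "rot": [0, 0, 0], "claw": 255},
  {"slide": [0.004, 0.022, 0], "rot": [0, 0, 0], "claw": 255},
  {"slide": [0.004, 0.022, 0], "rot": [0, 0, 0], "claw": 255},
  {"slide": [0.004, 0.022, 0], "rot": [0, 0, 0], "claw": 255},
  {"slide": [0.004, 0.022, 0], "rot": [0, 0, 0], "claw": 255},
  {"slide": [0.004, 0.022, 0], "rot": [0, 0, 0], "claw": 255},
  {"slide": [0.004, 0.022, 0], "rot": [0, 0, 0], "claw": 255},
  {"slide": [0.004, 0.022, 0], "rot": [0, 0, 0], "claw": 255},
  {"slide": [0.004, 0.022, 0], "rot": [0, 0, 0], "claw": 255},
  {"slide": [0.004, 0.022, 0], "rot": [0, 0, 0], "claw": 255},
  {"slide": [0.003, 0.018, 0.01], "rot": [0, 0, 0], "claw": 255},
  {"slide": [0.002, 0.012, 0.015], "rot": [0, 0, 0], "claw": 255},
  {"slide": [0.001, 0.006, 0.015], "rot": [0, 0, 0], "claw": 255},
])

```text
t: 6.03
tool_pos: [537.0, 363.7, 187.2]
orientation: [-0.017, 1.0, 0.001, 0.0]
force: [-0.3, 0.1, -4.5]
opening: 29.3
```

```bash
python3 -c "
from h import *
snap('top','t1')
plan([535,356,156.5])"
```

```text
['image', 'intrinsics', 'cam_to_world']
t 6.08 p [534.5 362.7 182.3] yawY 2.01 zax [-0.0063 -0.0016 -1.    ] F [-1.4  0.7 -6.7] op 29.4 j [ 0.46  0.38  1.37  0.    1.4  -1.14]
to [535.  356.  156.5] slide mm [-0.4 -6.7 25.8]
```

View pics/t1.png

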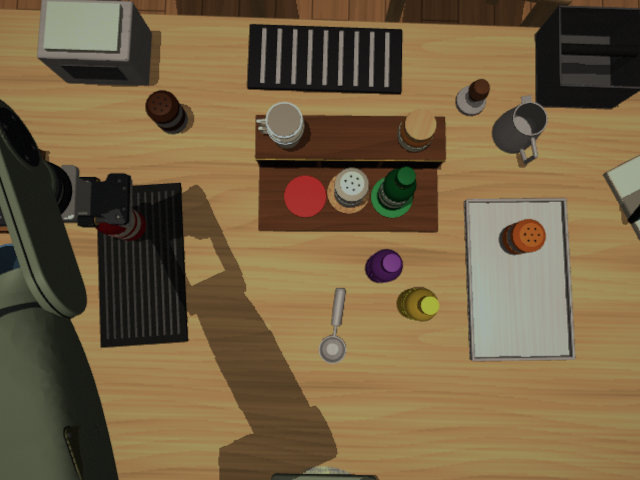

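Call:
play_rows([
  {"slide": [0, -0.003, 0.008], "rot": [0, 0, 0], "claw": 255},
  {"slide": [0, -0.003, 0.008], "rot": [0, 0, 0], "claw": 255},
  {"slide": [0, 0, 0.005], "rot": [0, 0, 0], "claw": 255},
  {"slide": [0, 0, 0.002], "rot": [0, 0, 0], "claw": 255},
  {"slide": [0, 0, 0], "rot": [0, 0, 0], "claw": 255},
  {"slide": [0, 0, 0], "rot": [0, 0, 0], "claw": 255},
])

```text
t: 6.58
tool_pos: [538.8, 354.5, 165.0]
orientation: [-0.016, 1.0, 0.0, 0.0]
force: [0.2, 0.1, -3.6]
opening: 29.8
```

```bash
python3 -c "
from h import *
plan([535,356,156.5])
t=load('t1')
for b in blobs(mask(t,172,6,s0=150,v0=60),50): print(b,on(t,*b[1],16))
cs,_=cv2.findContours(mask(t,172,6,s0=150,v0=60)[150:230,270:340],0,2)
c=max(cs,key=cv2.contourArea);e=cv2.fitEllipse(c);print(e,on(t,e[0][0]+270,e[0][1]+150,16))
"
```

```text
t 6.58 p [538.8 354.5 165. ] yawY 1.8 zax [ 7.e-04  4.e-04 -1.e+00] F [ 0.2  0.1 -3.6] op 29.8 j [ 0.45  0.38  1.4   0.    1.36 -1.15]
to [535.  356.  156.5] slide mm [3.8 1.6 8.5]
([284, 175, 43, 43, 1434], [304.7, 195.9]) [604.84758377  49.26035194  16.        ]
((34.721900939941406, 45.89716339111328), (41.651371002197266, 42.173553466796875), 90.51094818115234) [604.85427723  49.21925847  16.        ]
```

Call:
play_rows([
  {"slide": [0, 0, 0.004], "rot": [0, 0, 0], "claw": 255},
  {"slide": [0, 0, 0.003], "rot": [0, 0, 0], "claw": 255},
  {"slide": [0, 0, 0.001], "rot": [0, 0, 0], "claw": 255},
  {"slide": [0, 0, 0.001], "rot": [0, 0, 0], "claw": 255},
  {"slide": [0, 0, 0], "rot": [0, 0, 0], "claw": 255},
  {"slide": [0, 0, 0], "rot": [0, 0, 0], "claw": 255},
])

```text
t: 7.08
tool_pos: [538.3, 354.9, 155.5]
orientation: [-0.016, 1.0, 0.0, 0.0]
force: [-0.2, -0.1, -4.1]
opening: 29.5
```

Call:
play_rows([
  {"slide": [0, 0, 0.001], "rot": [0, 0, 0], "claw": 255},
  {"slide": [0, 0, 0], "rot": [0, 0, 0], "claw": 255},
  {"slide": [0, 0, 0], "rot": [0, 0, 0], "claw": 255},
])

```text
t: 7.33
tool_pos: [538.7, 355.1, 155.4]
orientation: [-0.016, 1.0, 0.0, 0.001]
force: [-1.4, 0.3, 0.5]
opening: 29.5
```

Call:
play_rows([
  {"slide": [0, 0, 0], "rot": [0, 0, 0], "claw": 165},
  {"slide": [0, 0, 0], "rot": [0, 0, 0], "claw": 140},
  {"slide": [0, 0, 0], "rot": [0, 0, 0], "claw": 90},
  {"slide": [0, 0, 0], "rot": [0, 0, 0], "claw": 60},
  {"slide": [0, 0, 0], "rot": [0, 0, 0], "claw": 0},
  {"slide": [0, 0, -0.005], "rot": [0, 0, 0], "claw": 0},
  {"slide": [0, 0, -0.012], "rot": [0, 0, 0], "claw": 0},
  {"slide": [0, 0, -0.02], "rot": [0, 0, 0], "claw": 0},
  {"slide": [0, 0, -0.03], "rot": [0, 0, 0], "claw": 0},
  {"slide": [0, 0, -0.03], "rot": [0, 0, 0], "claw": 0},
  {"slide": [0, 0, 0], "rot": [0, 0, 0], "claw": 0},
])

```text
t: 8.25
tool_pos: [542.1, 356.8, 261.1]
orientation: [-0.016, 1.0, 0.003, 0.007]
force: [0.8, 0.3, 1.0]
opening: 93.3
```

```bash
python3 -c "
from h import *
plan([610,-114.6,252],[610,-114.6,164])
snap('scene','s2')"
```

```text
t 8.25 p [542.1 356.8 261.1] yawY 1.86 zax [ 0.0136  0.0066 -0.9999] F [0.8 0.3 1. ] op 93.3 j [ 0.45  0.32  1.29  0.    1.52 -1.15]
to [ 610.  -114.6  252. ] slide mm [ -52.4 -473.4    6.9]
to [ 610.  -114.6  164. ] slide mm [ 1.2 -0.5 88. ]
['image', 'intrinsics', 'cam_to_world']
```

View pics/s2.png

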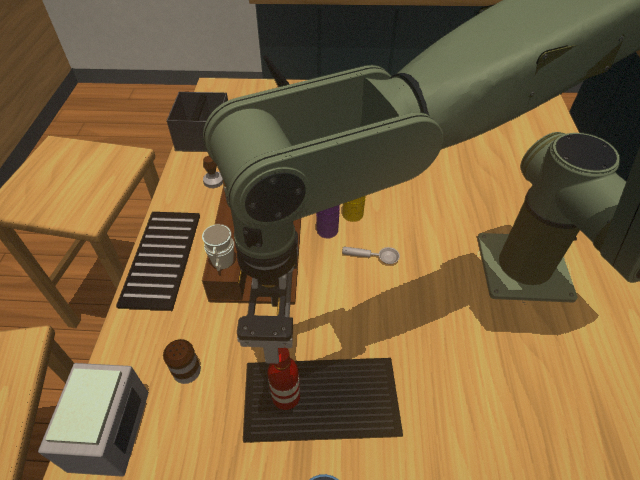

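Call:
play_rows([
  {"slide": [-0.001, -0.01, 0], "rot": [0, 0, 0], "claw": 0},
  {"slide": [-0.002, -0.02, 0], "rot": [0, 0, 0], "claw": 0},
  {"slide": [-0.003, -0.029, 0], "rot": [0, 0, 0], "claw": 0},
  {"slide": [-0.004, -0.03, 0], "rot": [0, 0, 0], "claw": 0},
  {"slide": [-0.004, -0.03, 0], "rot": [0, 0, 0], "claw": 0},
  {"slide": [-0.004, -0.03, 0], "rot": [0, 0, 0], "claw": 0},
  {"slide": [-0.004, -0.03, 0], "rot": [0, 0, 0], "claw": 0},
  {"slide": [-0.004, -0.03, 0], "rot": [0, 0, 0], "claw": 0},
  {"slide": [-0.004, -0.03, 0], "rot": [0, 0, 0], "claw": 0},
  {"slide": [-0.004, -0.03, 0], "rot": [0, 0, 0], "claw": 0},
  {"slide": [-0.004, -0.03, 0], "rot": [0, 0, 0], "claw": 0},
  {"slide": [-0.004, -0.03, 0], "rot": [0, 0, 0], "claw": 0},
  {"slide": [-0.004, -0.03, 0], "rot": [0, 0, 0], "claw": 0},
  {"slide": [-0.004, -0.03, 0], "rot": [0, 0, 0], "claw": 0},
  {"slide": [-0.003, -0.03, 0], "rot": [0, 0, 0], "claw": 0},
  {"slide": [-0.002, -0.03, 0], "rot": [0, 0, 0], "claw": 0},
  {"slide": [-0.001, -0.015, 0], "rot": [0, 0, 0], "claw": 0},
  {"slide": [0, -0.007, 0], "rot": [0, 0, 0], "claw": 0},
  {"slide": [0, 0, 0], "rot": [0, 0, 0], "claw": 0},
  {"slide": [0, 0, 0], "rot": [0, 0, 0], "claw": 0},
])

```text
t: 9.97
tool_pos: [609.0, -113.2, 250.8]
orientation: [-0.016, 1.0, 0.001, -0.001]
force: [0.2, 0.7, 0.8]
opening: 94.2
```

```bash
python3 -c "
from h import *
plan([610,-115,252],[610,-115,164])
snap('wrist','w4')"
```

```text
t 9.97 p [ 609.  -113.2  250.8] yawY 1.86 zax [-0.0013  0.0013 -1.    ] F [0.2 0.7 0.8] op 94.2 j [-0.32  0.27  1.37  0.    1.5  -1.93]
to [ 610. -115.  252.] slide mm [-0.9 -1.8 -1.2]
to [ 610. -115.  164.] slide mm [-0.1 -0.1 88. ]
['image', 'intrinsics', 'cam_to_world']
```

View pics/w4.png

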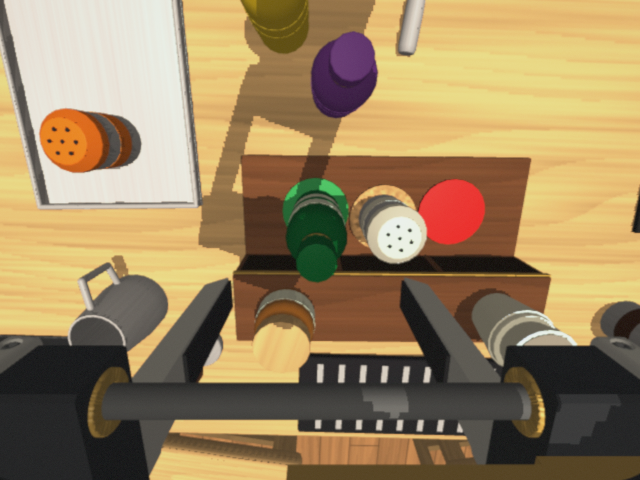

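Call:
play_rows([
  {"slide": [-0.0005, -0.001, 0.012], "rot": [0, 0, 0], "claw": 0},
  {"slide": [0, 0, 0.022], "rot": [0, 0, 0], "claw": 0},
  {"slide": [0, 0, 0.022], "rot": [0, 0, 0], "claw": 0},
  {"slide": [0, 0, 0.016], "rot": [0, 0, 0], "claw": 0},
  {"slide": [0, 0, 0.009], "rot": [0, 0, 0], "claw": 0},
  {"slide": [0, 0, 0.005], "rot": [0, 0, 0], "claw": 0},
  {"slide": [0, 0, 0], "rot": [0, 0, 0], "claw": 0},
  {"slide": [0, 0, 0], "rot": [0, 0, 0], "claw": 100},
  {"slide": [0, 0, 0], "rot": [0, 0, 0], "claw": 110},
  {"slide": [0, 0, 0], "rot": [0, 0, 0], "claw": 120},
])

```text
t: 10.85
tool_pos: [611.0, -115.3, 167.0]
orientation: [-0.016, 1.0, -0.0, 0.001]
force: [-0.1, -0.2, -1.0]
opening: 77.4
```

```bash
python3 -c "
from h import *
plan([610,-115,164])
snap('wrist','w5')"
```

```text
t 10.85 p [ 611.  -115.3  167. ] yawY 1.86 zax [ 2.6e-03 -9.0e-04 -1.0e+00] F [-0.1 -0.2 -1. ] op 77.4 j [-0.33  0.33  1.46  0.    1.34 -1.93]
to [ 610. -115.  164.] slide mm [1.  0.4 3. ]
['image', 'intrinsics', 'cam_to_world']
```

View pics/w5.png

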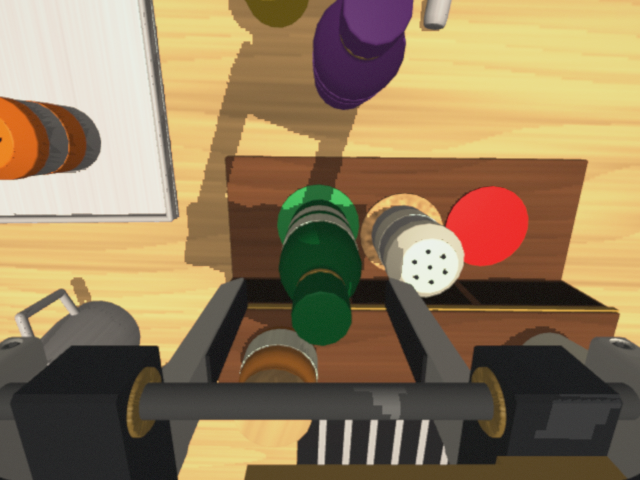

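Call:
play_rows([
  {"slide": [0.0005, 0.001, 0.003], "rot": [0, 0, 0], "claw": 130},
  {"slide": [0, 0, 0], "rot": [0, 0, 0], "claw": 150},
  {"slide": [0, 0, 0], "rot": [0, 0, 0], "claw": 255},
  {"slide": [0, 0, 0], "rot": [0, 0, 0], "claw": 255},
  {"slide": [0, 0, 0], "rot": [0, 0, 0], "claw": 255},
  {"slide": [0, 0, 0], "rot": [0, 0, 0], "claw": 255},
  {"slide": [0, 0, 0], "rot": [0, 0, 0], "claw": 255},
  {"slide": [0, 0, 0], "rot": [0, 0, 0], "claw": 255},
  {"slide": [0, 0, 0], "rot": [0, 0, 0], "claw": 255},
  {"slide": [0, 0, 0], "rot": [0, 0, 0], "claw": 255},
  {"slide": [0, 0, 0], "rot": [0, 0, 0], "claw": 255},
])

```text
t: 11.82
tool_pos: [609.5, -113.9, 162.5]
orientation: [-0.016, 1.0, 0.0, 0.0]
force: [0.4, 0.5, -0.5]
opening: 29.0
```

```bash
python3 -c "
from h import *
plan()
snap('wrist','w6');plan([610,-115,290],[405,344,290])"
```

```text
t 11.82 p [ 609.5 -113.9  162.5] yawY 1.86 zax [ 0.e+00  3.e-04 -1.e+00] F [ 0.4  0.5 -0.5] op 29.0 j [-0.32  0.34  1.47  0.    1.34 -1.93]
['image', 'intrinsics', 'cam_to_world']
t 11.87 p [ 609.5 -113.9  162.4] yawY 1.86 zax [ 0.e+00  3.e-04 -1.e+00] F [-0.6  1.2  0.1] op 29.6 j [-0.32  0.34  1.47  0.    1.34 -1.93]
to [ 610. -115.  290.] slide mm [  -0.5   -1.1 -127.6]
to [405. 344. 290.] slide mm [1.900e+02 4.654e+02 1.000e-01]
```

View pics/w6.png

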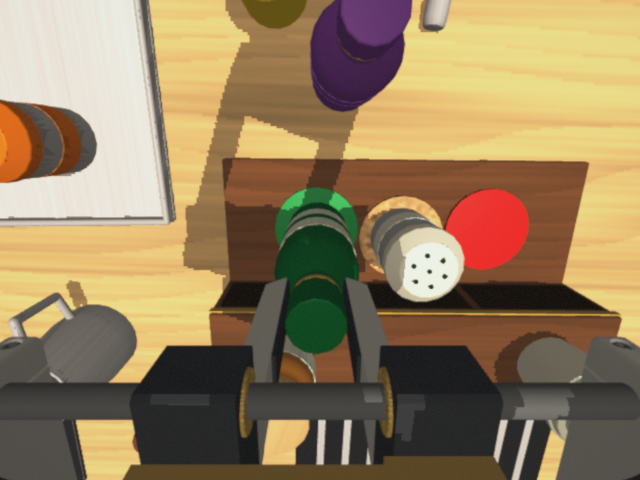

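Call:
play_rows([
  {"slide": [0, 0, -0.005], "rot": [0, 0, 0], "claw": 255},
  {"slide": [0, 0, -0.012], "rot": [0, 0, 0], "claw": 255},
  {"slide": [0, 0, -0.018], "rot": [0, 0, 0], "claw": 255},
  {"slide": [0, 0, -0.02], "rot": [0, 0, 0], "claw": 255},
  {"slide": [0, 0, -0.02], "rot": [0, 0, 0], "claw": 255},
  {"slide": [0, 0, -0.02], "rot": [0, 0, 0], "claw": 255},
  {"slide": [0.002, 0.005, -0.02], "rot": [0, 0, 0], "claw": 255},
  {"slide": [0.004, 0.01, -0.012], "rot": [0, 0, 0], "claw": 255},
  {"slide": [0.007, 0.016, -0.006], "rot": [0, 0, 0], "claw": 255},
  {"slide": [0.009, 0.022, 0], "rot": [0, 0, 0], "claw": 255},
  {"slide": [0.009, 0.022, 0], "rot": [0, 0, 0], "claw": 255},
  {"slide": [0.009, 0.022, 0], "rot": [0, 0, 0], "claw": 255},
  {"slide": [0.009, 0.022, 0], "rot": [0, 0, 0], "claw": 255},
  {"slide": [0.009, 0.022, 0], "rot": [0, 0, 0], "claw": 255},
  {"slide": [0.009, 0.022, 0], "rot": [0, 0, 0], "claw": 255},
  {"slide": [0.009, 0.022, 0], "rot": [0, 0, 0], "claw": 255},
  {"slide": [0.009, 0.022, 0], "rot": [0, 0, 0], "claw": 255},
  {"slide": [0.009, 0.022, 0], "rot": [0, 0, 0], "claw": 255},
  {"slide": [0.009, 0.022, 0], "rot": [0, 0, 0], "claw": 255},
  {"slide": [0.009, 0.022, 0], "rot": [0, 0, 0], "claw": 255},
])

```text
t: 13.53
tool_pos: [486.2, 156.9, 294.5]
orientation: [-0.017, 1.0, 0.0, -0.001]
force: [0.7, 0.1, -2.2]
opening: 29.6
```

Call:
play_rows([
  {"slide": [0.009, 0.022, 0], "rot": [0, 0, 0], "claw": 255},
  {"slide": [0.009, 0.022, 0], "rot": [0, 0, 0], "claw": 255},
  {"slide": [0.009, 0.022, 0.005], "rot": [0, 0, 0], "claw": 255},
  {"slide": [0.009, 0.022, 0.01], "rot": [0, 0, 0], "claw": 255},
  {"slide": [0.009, 0.022, 0.015], "rot": [0, 0, 0], "claw": 255},
  {"slide": [0.009, 0.022, 0.015], "rot": [0, 0, 0], "claw": 255},
  {"slide": [0.008, 0.018, 0.015], "rot": [0, 0, 0], "claw": 255},
  {"slide": [0.006, 0.012, 0.015], "rot": [0, 0, 0], "claw": 255},
  {"slide": [0.003, 0.006, 0.015], "rot": [0, 0, 0], "claw": 255},
  {"slide": [0, 0, 0.015], "rot": [0, 0, 0], "claw": 255},
  {"slide": [0, 0, 0.01], "rot": [0, 0, 0], "claw": 255},
  {"slide": [0, 0, 0], "rot": [0, 0, 0], "claw": 255},
  {"slide": [0, 0, 0], "rot": [0, 0, 0], "claw": 255},
])

```text
t: 14.62
tool_pos: [411.1, 320.5, 179.7]
orientation: [-0.016, 1.0, -0.0, -0.001]
force: [-0.5, -0.3, -2.3]
opening: 29.4
```

```bash
python3 -c "
from h import *
plan([405,344,154.4])
snap('top','t2')"
```

```text
t 14.62 p [411.1 320.5 179.7] yawY 1.87 zax [-0.002 -0.001 -1.   ] F [-0.5 -0.3 -2.3] op 29.4 j [ 0.5   0.12  1.7   0.    1.33 -1.11]
to [405.  344.  154.4] slide mm [ 5.3 23.8 25.3]
['image', 'intrinsics', 'cam_to_world']
```

View pics/t2.png

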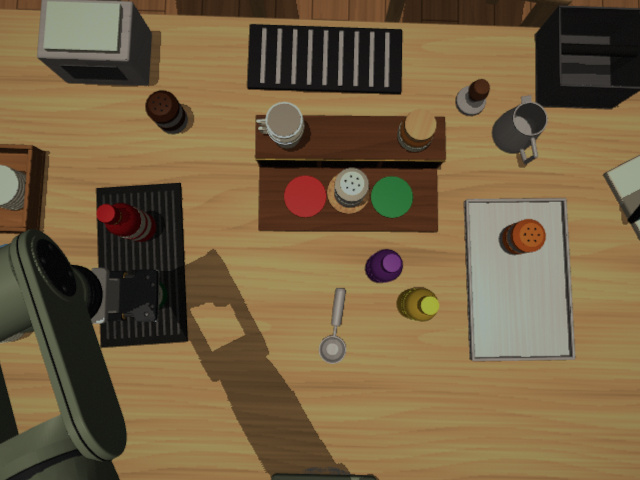

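Call:
play_rows([
  {"slide": [0.001, 0.006, 0.004], "rot": [0, 0, 0], "claw": 255},
  {"slide": [0.002, 0.008, 0.006], "rot": [0, 0, 0], "claw": 255},
  {"slide": [0.001, 0.006, 0.006], "rot": [0, 0, 0], "claw": 255},
  {"slide": [0, 0.002, 0.004], "rot": [0, 0, 0], "claw": 255},
  {"slide": [0, 0, 0.002], "rot": [0, 0, 0], "claw": 255},
  {"slide": [0, 0, 0.001], "rot": [0, 0, 0], "claw": 255},
  {"slide": [0, 0, 0.001], "rot": [0, 0, 0], "claw": 255},
  {"slide": [0, 0, 0], "rot": [0, 0, 0], "claw": 255},
  {"slide": [0, 0, 0], "rot": [0, 0, 0], "claw": 255},
])

```text
t: 15.42
tool_pos: [407.8, 342.5, 156.6]
orientation: [-0.016, 1.0, 0.0, 0.0]
force: [-0.3, 0.4, -3.5]
opening: 29.1
```

```bash
python3 -c "
from h import *
plan([405,344,154.4])
t=load('t2')
for lo,hi in((172,6),(45,85)):
  m=mask(t,lo,hi,s0=130,v0=50);m[:165]=0;m[240:]=0;m[:,:260]=0
  cs,_=cv2.findContours(m,0,2)
  c=max(cs,key=cv2.contourArea);e=cv2.fitEllipse(c);print(e,on(t,*e[0],16))
"
```

```text
t 15.42 p [407.8 342.5 156.6] yawY 1.84 zax [ 2.e-04  1.e-04 -1.e+00] F [-0.3  0.4 -3.5] op 29.1 j [ 0.54  0.16  1.7  -0.    1.28 -1.07]
to [405.  344.  154.4] slide mm [2.8 1.6 2.2]
((304.7379455566406, 195.9167022705078), (41.59444808959961, 42.2026481628418), 88.273193359375) [604.81791399  49.18784084  16.        ]
((391.49700927734375, 196.5642852783203), (40.10582733154297, 40.8442497253418), 113.93731689453125) [ 608.65489269 -114.71574225   16.        ]
```

Call:
play_rows([
  {"slide": [0, 0, 0.001], "rot": [0, 0, 0], "claw": 255},
  {"slide": [0, 0, 0.001], "rot": [0, 0, 0], "claw": 255},
  {"slide": [0, 0, 0.0005], "rot": [0, 0, 0], "claw": 255},
  {"slide": [0, 0, 0], "rot": [0, 0, 0], "claw": 255},
  {"slide": [0, 0, 0], "rot": [0, 0, 0], "claw": 255},
])

```text
t: 15.83
tool_pos: [407.9, 342.7, 154.4]
orientation: [-0.016, 1.0, 0.0, 0.0]
force: [0.1, -0.3, -0.2]
opening: 29.2
```

Contact confirmed by force near zero. Releasing and rising.

Call:
play_rows([
  {"slide": [0, 0, 0], "rot": [0, 0, 0], "claw": 165},
  {"slide": [0, 0, 0], "rot": [0, 0, 0], "claw": 140},
  {"slide": [0, 0, 0], "rot": [0, 0, 0], "claw": 90},
  {"slide": [0, 0, 0], "rot": [0, 0, 0], "claw": 60},
  {"slide": [0, 0, 0], "rot": [0, 0, 0], "claw": 0},
  {"slide": [0, 0, -0.005], "rot": [0, 0, 0], "claw": 0},
  {"slide": [0, 0, -0.012], "rot": [0, 0, 0], "claw": 0},
  {"slide": [0, 0, -0.02], "rot": [0, 0, 0], "claw": 0},
  {"slide": [0, 0, -0.03], "rot": [0, 0, 0], "claw": 0},
  {"slide": [0, 0, -0.02], "rot": [0, 0, 0], "claw": 0},
  {"slide": [0, 0, 0], "rot": [0, 0, 0], "claw": 0},
  {"slide": [0, 0, 0], "rot": [0, 0, 0], "claw": 0},
])

```text
t: 16.83
tool_pos: [408.7, 343.3, 243.3]
orientation: [-0.016, 1.0, 0.001, 0.002]
force: [-0.4, -0.8, -0.5]
opening: 93.9
```

```bash
python3 -c "
from h import *
plan([613.5,-33.5,240],[613.5,-33.5,49])"
```

```text
t 16.83 p [408.7 343.3 243.3] yawY 1.86 zax [ 0.004   0.0024 -1.    ] F [-0.4 -0.8 -0.5] op 93.9 j [ 0.54  0.09  1.6  -0.    1.45 -1.07]
to [613.5 -33.5 240. ] slide mm [-192.4 -383.3    3.3]
to [613.5 -33.5  49. ] slide mm [  0.8  -0.4 191. ]
```

Call:
play_rows([
  {"slide": [-0.005, -0.01, 0], "rot": [0, 0, 0], "claw": 0},
  {"slide": [-0.01, -0.02, 0], "rot": [0, 0, 0], "claw": 0},
  {"slide": [-0.013, -0.026, 0], "rot": [0, 0, 0], "claw": 0},
  {"slide": [-0.013, -0.026, 0], "rot": [0, 0, 0], "claw": 0},
  {"slide": [-0.013, -0.026, 0], "rot": [0, 0, 0], "claw": 0},
  {"slide": [-0.013, -0.026, 0], "rot": [0, 0, 0], "claw": 0},
  {"slide": [-0.013, -0.026, 0], "rot": [0, 0, 0], "claw": 0},
  {"slide": [-0.013, -0.026, 0], "rot": [0, 0, 0], "claw": 0},
  {"slide": [-0.013, -0.026, 0], "rot": [0, 0, 0], "claw": 0},
  {"slide": [-0.013, -0.026, 0], "rot": [0, 0, 0], "claw": 0},
  {"slide": [-0.013, -0.026, 0], "rot": [0, 0, 0], "claw": 0},
  {"slide": [-0.013, -0.026, 0], "rot": [0, 0, 0], "claw": 0},
  {"slide": [-0.013, -0.026, 0], "rot": [0, 0, 0], "claw": 0},
  {"slide": [-0.013, -0.026, 0], "rot": [0, 0, 0], "claw": 0},
  {"slide": [-0.012, -0.024, 0], "rot": [0, 0, 0], "claw": 0},
  {"slide": [-0.007, -0.012, 0], "rot": [0, 0, 0], "claw": 0},
  {"slide": [-0.003, -0.005, 0], "rot": [0, 0, 0], "claw": 0},
  {"slide": [0, 0, 0], "rot": [0, 0, 0], "claw": 0},
  {"slide": [0, 0, 0], "rot": [0, 0, 0], "claw": 0},
  {"slide": [0, 0, 0], "rot": [0, 0, 0], "claw": 0},
])

```text
t: 18.5
tool_pos: [612.2, -32.6, 240.6]
orientation: [-0.017, 1.0, 0.0, -0.0]
force: [0.3, 0.4, -0.0]
opening: 93.9
```

```bash
python3 -c "
from h import *
plan([613.5,-33.5,150],[613.5,-33.5,49])
snap('wrist','w7')"
```

```text
t 18.5 p [612.2 -32.6 240.6] yawY 1.94 zax [-1.e-03  7.e-04 -1.e+00] F [ 0.3  0.4 -0. ] op 93.9 j [-0.19  0.26  1.4   0.    1.48 -1.8 ]
to [613.5 -33.5 150. ] slide mm [-1.3 -1.1 90.6]
to [613.5 -33.5  49. ] slide mm [-1.00e-01 -1.00e-01  1.01e+02]
['image', 'intrinsics', 'cam_to_world']
```

View pics/w7.png

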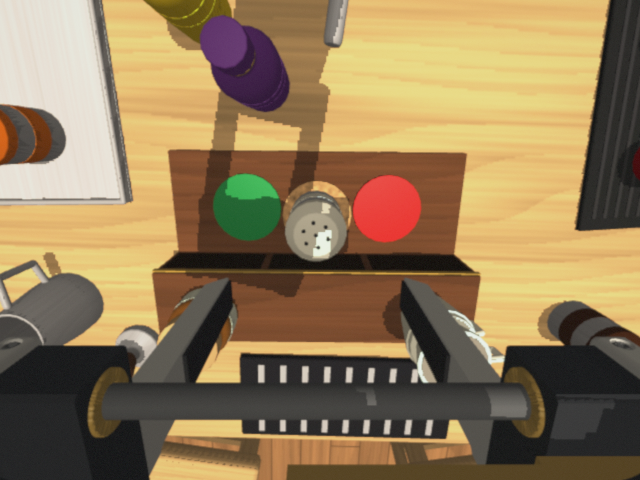

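```bash
python3 -c "
from h import *
t=load('top0')
g=lambda x,y:(245+x/3.8,110+y/3.8)
print(on(t,*g(150,103),173),on(t,*g(147,133),150),on(t,*g(147,133),130),on(t,*g(222,70),173),'jar',on(t,*g(665,115),155),on(t,*g(650,157),110))"
```

```text
[672.06527527  80.70203184 173.        ] [665.23046858  83.09561591 150.        ] [670.65929136  84.47115584 130.        ] [687.45921636  50.55988492 173.        ] jar [ 679.20182072 -142.26988092  155.        ] [ 672.34672753 -143.79164977  110.        ]
```

Call:
play_rows([
  {"slide": [-0.001, -0.001, 0.01], "rot": [0, 0, 0.3], "claw": 0},
  {"slide": [0, 0, 0.02], "rot": [0, 0, 0], "claw": 0},
  {"slide": [0, 0, 0.025], "rot": [0, 0, 0], "claw": 0},
  {"slide": [0, 0, 0.025], "rot": [0, 0, 0], "claw": 0},
  {"slide": [0, 0, 0.015], "rot": [0, 0, 0], "claw": 0},
  {"slide": [0, 0, 0], "rot": [0, 0, 0], "claw": 0},
  {"slide": [0, 0, 0], "rot": [0, 0, 0], "claw": 0},
])

```text
t: 19.13
tool_pos: [612.8, -34.0, 144.6]
orientation: [-0.014, 1.0, 0.0, -0.001]
force: [0.1, 0.5, 0.3]
opening: 94.2
```

```bash
python3 -c "
from h import *
plan([613.5,-33.5,49])
snap('wrist','w8')"
```

```text
t 19.13 p [612.8 -34.  144.6] yawY 1.6 zax [-2.8e-03  6.0e-04 -1.0e+00] F [0.1 0.5 0.3] op 94.2 j [-0.2   0.34  1.5   0.    1.3  -1.8 ]
to [613.5 -33.5  49. ] slide mm [-1.   0.4 95.6]
['image', 'intrinsics', 'cam_to_world']
```

View pics/w8.png

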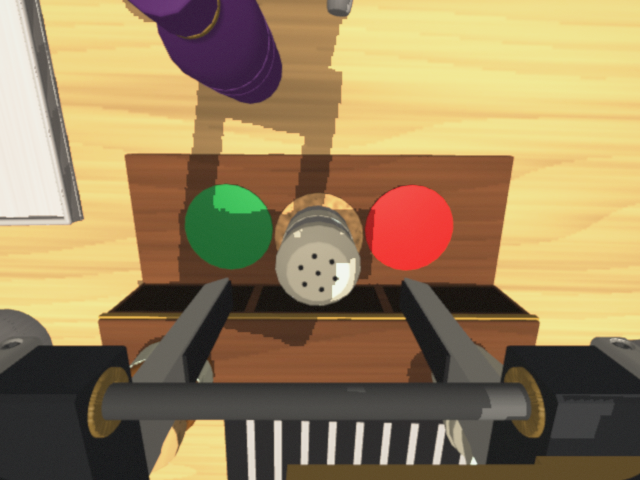

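Call:
play_rows([
  {"slide": [-0.0005, 0.0005, 0.008], "rot": [0, 0, 0], "claw": 0},
  {"slide": [0, 0, 0.015], "rot": [0, 0, 0], "claw": 0},
  {"slide": [0, 0, 0.018], "rot": [0, 0, 0], "claw": 0},
  {"slide": [0, 0, 0.018], "rot": [0, 0, 0], "claw": 0},
  {"slide": [0, 0, 0.014], "rot": [0, 0, 0], "claw": 0},
  {"slide": [0, 0, 0.01], "rot": [0, 0, 0], "claw": 0},
  {"slide": [0, 0, 0.007], "rot": [0, 0, 0], "claw": 0},
  {"slide": [0, 0, 0.003], "rot": [0, 0, 0], "claw": 0},
  {"slide": [0, 0, 0], "rot": [0, 0, 0], "claw": 0},
  {"slide": [0, 0, 0], "rot": [0, 0, 0], "claw": 0},
])

```text
t: 20.02
tool_pos: [615.2, -34.5, 53.8]
orientation: [-0.014, 1.0, -0.0, 0.001]
force: [-0.5, 0.4, -0.0]
opening: 94.2
```

```bash
python3 -c "
from h import *
plan([613.5,-33.5,49])
snap('wrist','w9')
snap('top','t3')"
```

```text
t 20.02 p [615.2 -34.5  53.8] yawY 1.55 zax [ 1.6e-03 -3.0e-04 -1.0e+00] F [-0.5  0.4 -0. ] op 94.2 j [-0.2   0.45  1.56  0.    1.13 -1.79]
to [613.5 -33.5  49. ] slide mm [1.7 1.1 4.8]
['image', 'intrinsics', 'cam_to_world']
['image', 'intrinsics', 'cam_to_world']
```

View pics/w9.png

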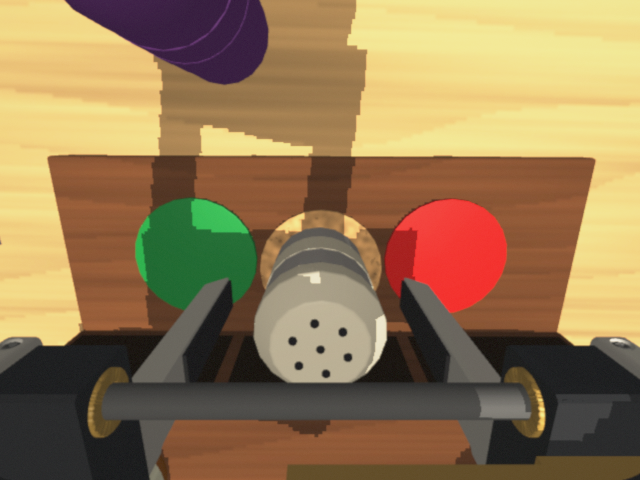

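View pics/t3.png

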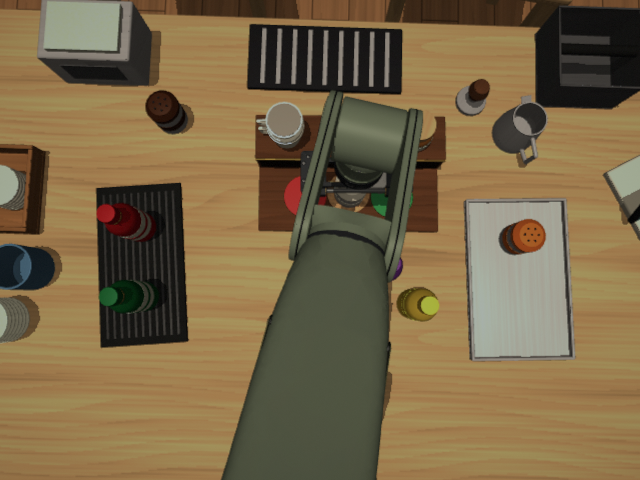

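Call:
play_rows([
  {"slide": [0.001, 0.0008, 0.003], "rot": [0, 0, 0], "claw": 0},
  {"slide": [0, 0, 0.0015], "rot": [0, 0, 0], "claw": 20},
  {"slide": [0, 0, 0], "rot": [0, 0, 0], "claw": 50},
  {"slide": [0, 0, 0], "rot": [0, 0, 0], "claw": 255},
  {"slide": [0, 0, 0], "rot": [0, 0, 0], "claw": 255},
  {"slide": [0, 0, 0], "rot": [0, 0, 0], "claw": 255},
  {"slide": [0, 0, 0], "rot": [0, 0, 0], "claw": 255},
  {"slide": [0, 0, 0], "rot": [0, 0, 0], "claw": 255},
  {"slide": [0, 0, 0], "rot": [0, 0, 0], "claw": 255},
  {"slide": [0, 0, 0], "rot": [0, 0, 0], "claw": 255},
  {"slide": [0, 0, 0], "rot": [0, 0, 0], "claw": 255},
], squeeze=15)

```text
t: 21.03
tool_pos: [613.5, -33.5, 48.5]
orientation: [-0.014, 1.0, 0.0, 0.0]
force: [0.9, 0.0, -0.9]
opening: 59.1
```

```bash
python3 -c "
from h import *
plan()
snap('wrist','w10');plan([613.5,-33.5,260],[387,-358,260])"
```

```text
t 21.03 p [613.5 -33.5  48.5] yawY 1.56 zax [ 1.e-04  1.e-04 -1.e+00] F [ 0.9  0.  -0.9] op 59.1 j [-0.2   0.45  1.57  0.    1.12 -1.79]
['image', 'intrinsics', 'cam_to_world']
t 21.08 p [613.5 -33.5  48.5] yawY 1.56 zax [ 2.e-04  2.e-04 -1.e+00] F [-0.4  1.3 -1.4] op 58.8 j [-0.2   0.45  1.57  0.    1.12 -1.79]
to [613.5 -33.5 260. ] slide mm [-0.000e+00  1.000e-01 -2.115e+02]
to [ 387. -358.  260.] slide mm [ 2.352e+02 -3.182e+02 -1.000e-01]
```

View pics/w10.png

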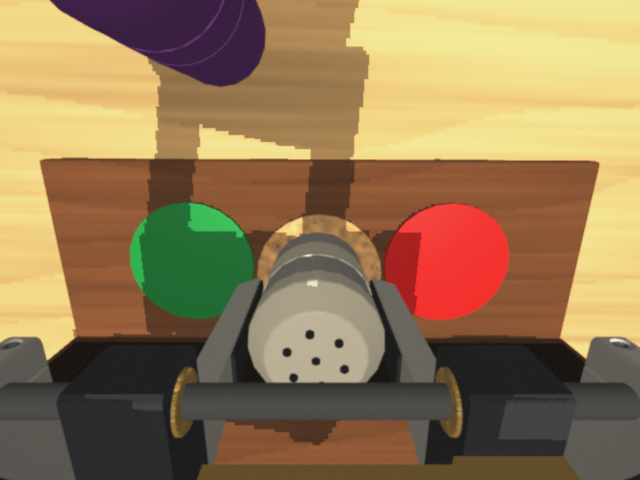

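Call:
play_rows([
  {"slide": [0, 0, -0.005], "rot": [0, 0, 0], "claw": 255},
  {"slide": [0, 0, -0.012], "rot": [0, 0, 0], "claw": 255},
  {"slide": [0, 0, -0.02], "rot": [0, 0, 0], "claw": 255},
  {"slide": [0, 0, -0.025], "rot": [0, 0, 0], "claw": 255},
  {"slide": [0, 0, -0.025], "rot": [0, 0, 0], "claw": 255},
  {"slide": [0, 0, -0.025], "rot": [0, 0, 0], "claw": 255},
  {"slide": [0, 0, -0.025], "rot": [0, 0, 0], "claw": 255},
  {"slide": [0, 0, -0.025], "rot": [0, 0, 0], "claw": 255},
  {"slide": [0, 0, -0.022], "rot": [0, 0, 0], "claw": 255},
  {"slide": [0, 0, -0.015], "rot": [0, 0, 0], "claw": 255},
  {"slide": [0.004, -0.006, -0.008], "rot": [0, 0, 0], "claw": 255},
  {"slide": [0.008, -0.011, -0.005], "rot": [0, 0, 0], "claw": 255},
  {"slide": [0.012, -0.016, 0], "rot": [0, 0, 0], "claw": 255},
  {"slide": [0.015, -0.02, 0], "rot": [0, 0, 0], "claw": 255},
  {"slide": [0.015, -0.02, 0], "rot": [0, 0, 0], "claw": 255},
  {"slide": [0.015, -0.02, 0], "rot": [0, 0, 0], "claw": 255},
  {"slide": [0.015, -0.02, 0], "rot": [0, 0, 0], "claw": 255},
  {"slide": [0.015, -0.02, 0], "rot": [0, 0, 0], "claw": 255},
  {"slide": [0.015, -0.02, 0], "rot": [0, 0, 0], "claw": 255},
  {"slide": [0.015, -0.02, 0], "rot": [0, 0, 0], "claw": 255},
])

```text
t: 22.75
tool_pos: [486.5, -211.2, 259.2]
orientation: [-0.013, 1.0, 0.0, -0.001]
force: [-0.3, -0.3, -1.9]
opening: 58.8
```

Call:
play_rows([
  {"slide": [0.015, -0.02, 0], "rot": [0, 0, 0], "claw": 255},
  {"slide": [0.015, -0.02, 0], "rot": [0, 0, 0], "claw": 255},
  {"slide": [0.015, -0.02, 0], "rot": [0, 0, 0], "claw": 255},
  {"slide": [0.015, -0.02, 0], "rot": [0, 0, 0], "claw": 255},
  {"slide": [0.015, -0.02, 0], "rot": [0, 0, 0], "claw": 255},
  {"slide": [0.012, -0.017, 0], "rot": [0, 0, 0], "claw": 255},
  {"slide": [0.008, -0.011, 0], "rot": [0, 0, 0], "claw": 255},
  {"slide": [0.004, -0.006, 0], "rot": [0, 0, 0], "claw": 255},
  {"slide": [0, 0, 0], "rot": [0, 0, 0], "claw": 255},
  {"slide": [0, 0, 0], "rot": [0, 0, 0], "claw": 255},
])

```text
t: 23.58
tool_pos: [393.1, -346.4, 259.8]
orientation: [-0.013, 1.0, 0.001, -0.0]
force: [0.5, -0.6, -2.0]
opening: 58.7
```

```bash
python3 -c "
from h import *
plan([387,-358,260],[387,-358,37])
snap('top','t4')"
```

```text
t 23.58 p [ 393.1 -346.4  259.8] yawY 1.49 zax [-7.0e-04  1.5e-03 -1.0e+00] F [ 0.5 -0.6 -2. ] op 58.7 j [-0.89  0.06  1.59  0.    1.49 -2.48]
to [ 387. -358.  260.] slide mm [  6.4 -11.5  -0.2]
to [ 387. -358.   37.] slide mm [-2.00e-01 -3.00e-01  2.23e+02]
['image', 'intrinsics', 'cam_to_world']
```

View pics/t4.png

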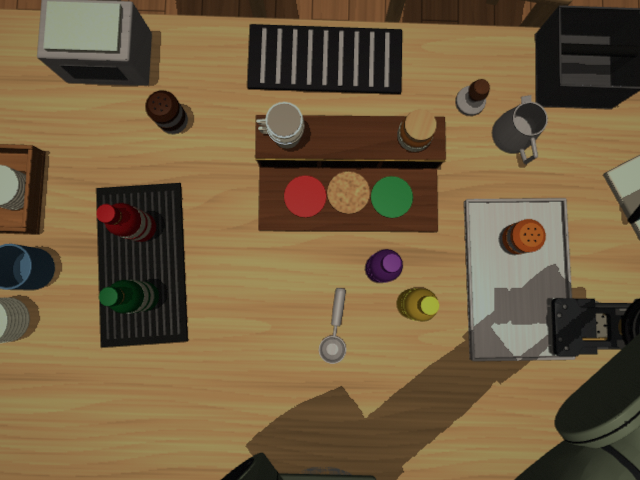

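Call:
play_rows([
  {"slide": [0.003, -0.005, 0.01], "rot": [0, 0, 0], "claw": 255},
  {"slide": [0.003, -0.005, 0.02], "rot": [0, 0, 0], "claw": 255},
  {"slide": [0, 0, 0.025], "rot": [0, 0, 0], "claw": 255},
  {"slide": [0, 0, 0.025], "rot": [0, 0, 0], "claw": 255},
  {"slide": [0, 0, 0.025], "rot": [0, 0, 0], "claw": 255},
  {"slide": [0, 0, 0.025], "rot": [0, 0, 0], "claw": 255},
  {"slide": [0, 0, 0.025], "rot": [0, 0, 0], "claw": 255},
  {"slide": [0, 0, 0.02], "rot": [0, 0, 0], "claw": 255},
  {"slide": [0, 0, 0.015], "rot": [0, 0, 0], "claw": 255},
  {"slide": [0, 0, 0.01], "rot": [0, 0, 0], "claw": 255},
  {"slide": [0, 0, 0.005], "rot": [0, 0, 0], "claw": 255},
  {"slide": [0, 0, 0], "rot": [0, 0, 0], "claw": 255},
  {"slide": [0, 0, 0], "rot": [0, 0, 0], "claw": 255},
])

```text
t: 24.72
tool_pos: [388.6, -357.1, 55.9]
orientation: [-0.014, 1.0, -0.0, 0.0]
force: [0.1, -0.3, -2.5]
opening: 59.0
```

```bash
python3 -c "
from h import *
plan([387,-358,37])
t=load('t4')
h=cv2.cvtColor(t['image'],cv2.COLOR_RGB2HSV)
print(h[193,340:356:5],h[222,340:356:5])
m=(h[...,2]>95).astype(np.uint8);m[:166]=0;m[226:]=0;m[:,:322]=0;m[:,376:]=0
m=cv2.morphologyEx(m,3,np.ones((5,5)))
cs,_=cv2.findContours(m,0,2)
c=max(cs,key=cv2.contourArea);e=cv2.fitEllipse(c);print(e,on(t,*e[0],16))
"
```

```text
t 24.72 p [ 388.6 -357.1   55.9] yawY 1.59 zax [ 5.e-04 -7.e-04 -1.e+00] F [ 0.1 -0.3 -2.5] op 59.0 j [-0.91  0.28  1.79 -0.    1.07 -2.51]
to [ 387. -358.   37.] slide mm [ 1.6 -0.8 18.9]
[[ 18 128 158]
 [ 15 141 145]
 [ 15 141 155]
 [ 21 122 159]] [[ 11 168  82]
 [ 11 169  80]
 [ 11 167  81]
 [ 11 169  80]]
((348.2831115722656, 192.8510284423828), (40.4509162902832, 54.21125793457031), 92.17288970947266) [613.22712455 -32.82168737  16.        ]
```

Call:
play_rows([
  {"slide": [0, 0, 0.008], "rot": [0, 0, 0], "claw": 255},
  {"slide": [0, 0, 0.005], "rot": [0, 0, 0], "claw": 255},
  {"slide": [0, 0, 0.003], "rot": [0, 0, 0], "claw": 255},
  {"slide": [0, 0, 0.001], "rot": [0, 0, 0], "claw": 255},
  {"slide": [0, 0, 0.001], "rot": [0, 0, 0], "claw": 255},
  {"slide": [0, 0, 0], "rot": [0, 0, 0], "claw": 255},
  {"slide": [0, 0, 0], "rot": [0, 0, 0], "claw": 255},
])

```text
t: 25.3
tool_pos: [388.2, -357.0, 37.6]
orientation: [-0.014, 1.0, -0.0, 0.0]
force: [-0.7, -0.3, -1.2]
opening: 59.0
```

Call:
play_rows([
  {"slide": [0, 0, 0.001], "rot": [0, 0, 0], "claw": 255},
  {"slide": [0, 0, 0.0005], "rot": [0, 0, 0], "claw": 255},
  {"slide": [0, 0, 0], "rot": [0, 0, 0], "claw": 255},
  {"slide": [0, 0, 0], "rot": [0, 0, 0], "claw": 255},
])

```text
t: 25.63
tool_pos: [388.4, -357.1, 36.4]
orientation: [-0.014, 1.0, -0.0, 0.0]
force: [-0.1, 1.0, 1.6]
opening: 58.8
```

Call:
play_rows([
  {"slide": [0, 0, 0], "rot": [0, 0, 0], "claw": 80},
  {"slide": [0, 0, 0], "rot": [0, 0, 0], "claw": 60},
  {"slide": [0, 0, 0], "rot": [0, 0, 0], "claw": 30},
  {"slide": [0, 0, 0], "rot": [0, 0, 0], "claw": 0},
  {"slide": [0, 0, 0], "rot": [0, 0, 0], "claw": 0},
  {"slide": [0, 0, 0], "rot": [0, 0, 0], "claw": 0},
  {"slide": [0, 0, -0.005], "rot": [0, 0, 0], "claw": 0},
  {"slide": [0, 0, -0.015], "rot": [0, 0, 0], "claw": 0},
  {"slide": [0, 0, -0.025], "rot": [0, 0, 0], "claw": 0},
  {"slide": [0, 0, -0.03], "rot": [0, 0, 0], "claw": 0},
  {"slide": [0, 0, -0.03], "rot": [0, 0, 0], "claw": 0},
  {"slide": [0, 0, -0.025], "rot": [0, 0, 0], "claw": 0},
  {"slide": [0, 0, -0.015], "rot": [0, 0, 0], "claw": 0},
  {"slide": [0, 0, 0], "rot": [0, 0, 0], "claw": 0},
])

```text
t: 26.8
tool_pos: [390.1, -359.4, 186.0]
orientation: [-0.014, 1.0, -0.004, 0.003]
force: [-0.2, -0.2, 0.7]
opening: 93.9
```

```bash
python3 -c "
from h import *
plan([535.5,-347,180])
snap('wrist','w11');snap('scene','s3')"
```

```text
t 26.8 p [ 390.1 -359.4  186. ] yawY 1.56 zax [ 0.0058 -0.0075 -1.    ] F [-0.2 -0.2  0.7] op 93.9 j [-0.91  0.12  1.68  0.    1.33 -2.51]
to [ 535.5 -347.   180. ] slide mm [-145.6    8.5    6.7]
['image', 'intrinsics', 'cam_to_world']
['image', 'intrinsics', 'cam_to_world']
```

View pics/w11.png

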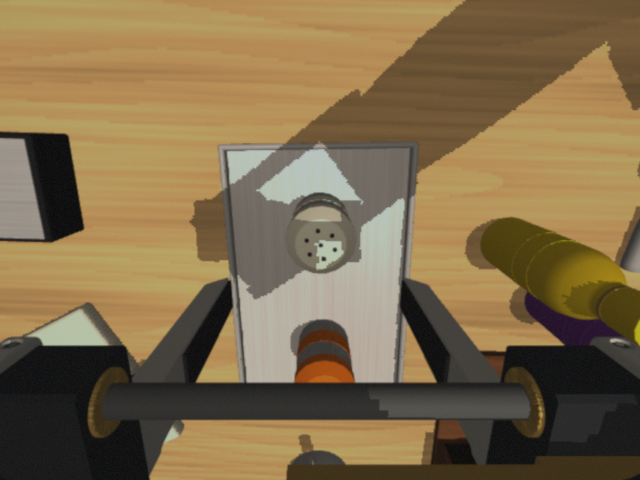

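View pics/s3.png

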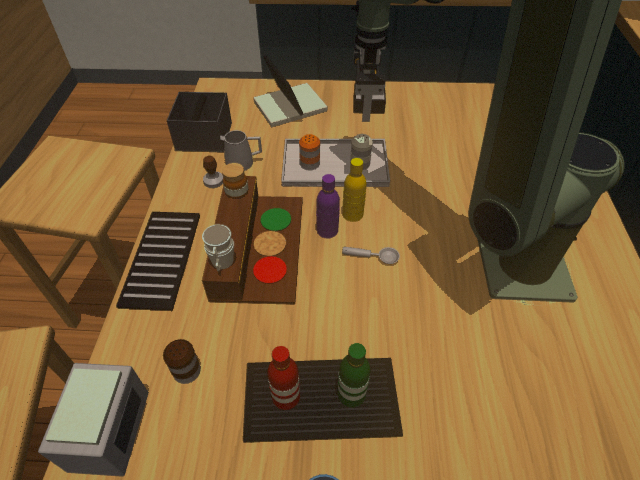

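Call:
play_rows([
  {"slide": [-0.008, 0, 0], "rot": [0, 0, 0], "claw": 0},
  {"slide": [-0.016, 0.001, 0], "rot": [0, 0, 0], "claw": 0},
  {"slide": [-0.025, 0.001, 0], "rot": [0, 0, 0], "claw": 0},
  {"slide": [-0.025, 0.001, 0], "rot": [0, 0, 0], "claw": 0},
  {"slide": [-0.025, 0.001, 0], "rot": [0, 0, 0], "claw": 0},
  {"slide": [-0.025, 0.001, 0], "rot": [0, 0, 0], "claw": 0},
  {"slide": [-0.015, 0.001, 0], "rot": [0, 0, 0], "claw": 0},
  {"slide": [-0.008, 0, 0], "rot": [0, 0, 0], "claw": 0},
  {"slide": [0, 0, 0], "rot": [0, 0, 0], "claw": 0},
  {"slide": [0, 0, 0], "rot": [0, 0, 0], "claw": 0},
  {"slide": [0, 0, 0], "rot": [0, 0, 0], "claw": 0},
])

```text
t: 27.82
tool_pos: [533.7, -346.6, 179.9]
orientation: [-0.013, 1.0, 0.001, -0.001]
force: [-0.6, -0.4, -0.7]
opening: 94.1
```

```bash
python3 -c "
from h import *
snap('wrist','w12');plan([535.5,-347,180],[535.5,-347,37])
c=load('w12');m=mask(c,5,16,s0=160,v0=90);m[:,:230]=0;m[:,410:]=0
print(blobs(m));print(np.round(proj(c,[535.5,-347,96]),1))"
```

```text
['image', 'intrinsics', 'cam_to_world']
t 27.87 p [ 533.8 -346.9  180.4] yawY 1.51 zax [-1.2e-03  7.0e-04 -1.0e+00] F [-0.6  0.4 -0.1] op 94.0 j [-0.71  0.36  1.41 -0.    1.38 -2.31]
to [ 535.5 -347.   180. ] slide mm [-1.7 -0.2  0.4]
to [ 535.5 -347.    37. ] slide mm [-2.00e-01 -1.00e-01  1.43e+02]
[([279, 210, 70, 68, 3643], [313.6, 243.9])]
[316.5 248.8]
```

View pics/w12.png

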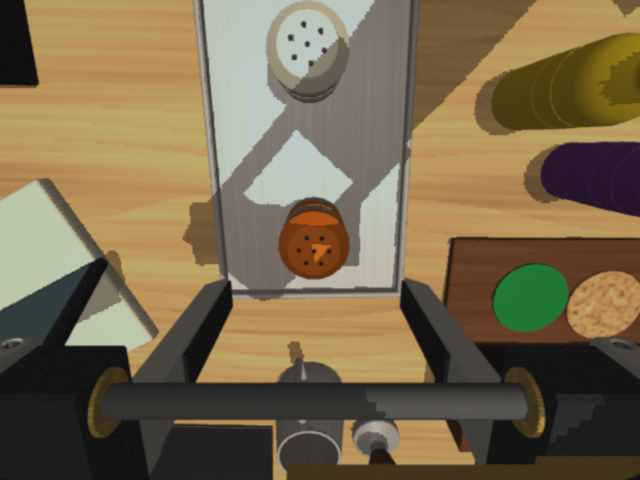

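Call:
play_rows([
  {"slide": [-0.0015, -0.0015, 0.01], "rot": [0, 0, 0], "claw": 0},
  {"slide": [0, 0, 0.02], "rot": [0, 0, 0], "claw": 0},
  {"slide": [0, 0, 0.022], "rot": [0, 0, 0], "claw": 0},
  {"slide": [0, 0, 0.022], "rot": [0, 0, 0], "claw": 0},
  {"slide": [0, 0, 0.022], "rot": [0, 0, 0], "claw": 0},
  {"slide": [0, 0, 0.02], "rot": [0, 0, 0], "claw": 0},
  {"slide": [0, 0, 0.014], "rot": [0, 0, 0], "claw": 0},
  {"slide": [0, 0, 0.006], "rot": [0, 0, 0], "claw": 0},
  {"slide": [0, 0, 0], "rot": [0, 0, 0], "claw": 0},
  {"slide": [0, 0, 0], "rot": [0, 0, 0], "claw": 0},
  {"slide": [0, 0, 0], "rot": [0, 0, 0], "claw": 0},
])

```text
t: 28.78
tool_pos: [537.4, -349.3, 46.6]
orientation: [-0.014, 1.0, -0.001, 0.001]
force: [0.7, 0.4, -0.2]
opening: 94.3
```

```bash
python3 -c "
from h import *
snap('wrist','w13');plan([535.5,-348.5,36.5])"
```

```text
['image', 'intrinsics', 'cam_to_world']
t 28.83 p [ 537.5 -349.3   46.8] yawY 1.55 zax [ 0.0025 -0.0022 -1.    ] F [-0.3 -0.3 -0.2] op 93.7 j [-0.71  0.5   1.5  -0.    1.14 -2.31]
to [ 535.5 -348.5   36.5] slide mm [ 2.   0.9 10.2]
```

View pics/w13.png

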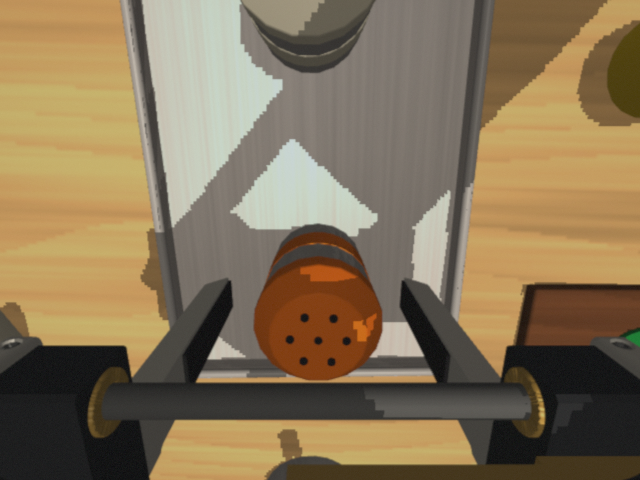

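Call:
play_rows([
  {"slide": [0.001, 0.0005, 0.005], "rot": [0, 0, 0], "claw": 0},
  {"slide": [0, 0, 0.003], "rot": [0, 0, 0], "claw": 0},
  {"slide": [0, 0, 0.002], "rot": [0, 0, 0], "claw": 20},
  {"slide": [0, 0, 0], "rot": [0, 0, 0], "claw": 50},
  {"slide": [0, 0, 0], "rot": [0, 0, 0], "claw": 60},
  {"slide": [0, 0, 0], "rot": [0, 0, 0], "claw": 70},
])

```text
t: 29.33
tool_pos: [535.4, -347.9, 34.9]
orientation: [-0.014, 1.0, -0.0, 0.0]
force: [-0.1, -0.0, -0.4]
opening: 70.8
```

```bash
python3 -c "
from h import *
snap('wrist','w14');plan([535.5,-348.5,36.5])"
```

```text
['image', 'intrinsics', 'cam_to_world']
t 29.38 p [ 535.5 -347.9   35. ] yawY 1.56 zax [ 1.e-04 -1.e-04 -1.e+00] F [0.3 0.2 0.3] op 68.9 j [-0.71  0.51  1.51 -0.    1.12 -2.31]
to [ 535.5 -348.5   36.5] slide mm [ 0.  -0.6 -1.5]
```

View pics/w14.png

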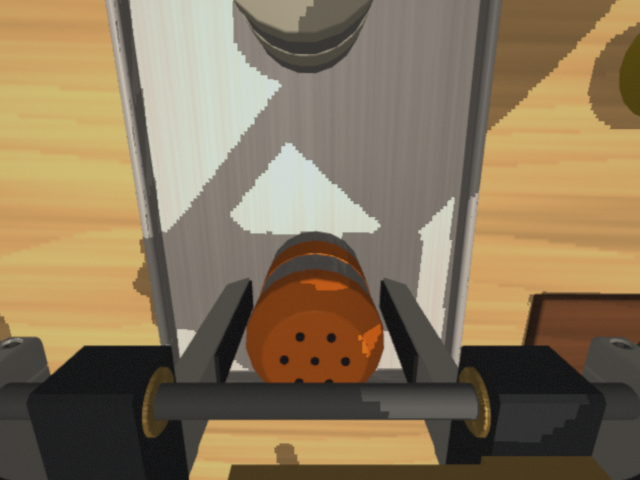

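Call:
play_rows([
  {"slide": [0, -0.0003, -0.0015], "rot": [0, 0, 0], "claw": 75},
  {"slide": [0, 0, 0], "rot": [0, 0, 0], "claw": 80},
  {"slide": [0, 0, 0], "rot": [0, 0, 0], "claw": 255},
  {"slide": [0, 0, 0], "rot": [0, 0, 0], "claw": 255},
  {"slide": [0, 0, 0], "rot": [0, 0, 0], "claw": 255},
  {"slide": [0, 0, 0], "rot": [0, 0, 0], "claw": 255},
  {"slide": [0, 0, 0], "rot": [0, 0, 0], "claw": 255},
])

```text
t: 29.97
tool_pos: [535.6, -348.4, 36.7]
orientation: [-0.014, 1.0, -0.0, 0.0]
force: [0.1, -0.9, 0.9]
opening: 59.0
```

```bash
python3 -c "
from h import *
snap('wrist','w15');plan([535.5,-348.5,260],[613,-33.3,260])"
```

```text
['image', 'intrinsics', 'cam_to_world']
t 30.02 p [ 535.6 -348.4   36.7] yawY 1.56 zax [ 5.e-04 -5.e-04 -1.e+00] F [-0.2  0.4  1.7] op 59.0 j [-0.71  0.51  1.51 -0.    1.12 -2.31]
to [ 535.5 -348.5  260. ] slide mm [ 0.000e+00 -2.000e-01 -2.233e+02]
to [613.  -33.3 260. ] slide mm [-8.60e+01  3.13e+02 -1.00e-01]
```

View pics/w15.png

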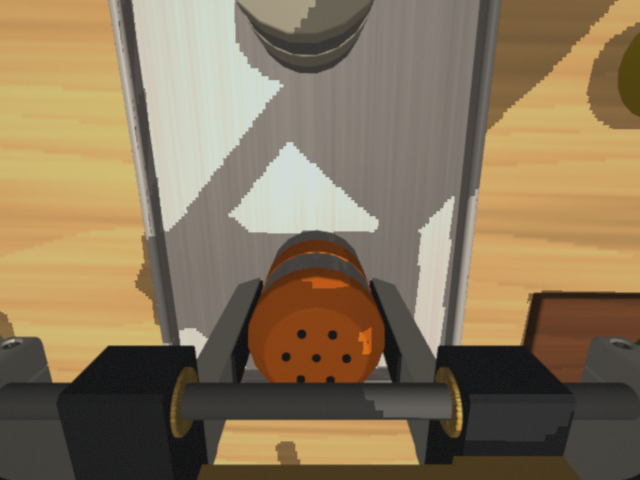

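Call:
play_rows([
  {"slide": [0, 0, -0.006], "rot": [0, 0, 0], "claw": 255},
  {"slide": [0, 0, -0.015], "rot": [0, 0, 0], "claw": 255},
  {"slide": [0, 0, -0.022], "rot": [0, 0, 0], "claw": 255},
  {"slide": [0, 0, -0.025], "rot": [0, 0, 0], "claw": 255},
  {"slide": [0, 0, -0.022], "rot": [0, 0, 0], "claw": 255},
  {"slide": [-0.001, 0.005, -0.015], "rot": [0, 0, 0], "claw": 255},
  {"slide": [-0.002, 0.01, -0.008], "rot": [0, 0, 0], "claw": 255},
  {"slide": [-0.004, 0.016, 0], "rot": [0, 0, 0], "claw": 255},
  {"slide": [-0.006, 0.02, 0], "rot": [0, 0, 0], "claw": 255},
  {"slide": [-0.006, 0.02, 0], "rot": [0, 0, 0], "claw": 255},
  {"slide": [-0.006, 0.02, 0], "rot": [0, 0, 0], "claw": 255},
  {"slide": [-0.006, 0.02, 0], "rot": [0, 0, 0], "claw": 255},
  {"slide": [-0.006, 0.02, 0], "rot": [0, 0, 0], "claw": 255},
  {"slide": [-0.006, 0.02, 0], "rot": [0, 0, 0], "claw": 255},
  {"slide": [-0.006, 0.02, 0], "rot": [0, 0, 0], "claw": 255},
  {"slide": [-0.006, 0.02, 0], "rot": [0, 0, 0], "claw": 255},
  {"slide": [-0.006, 0.02, 0], "rot": [0, 0, 0], "claw": 255},
  {"slide": [-0.006, 0.02, 0], "rot": [0, 0, 0], "claw": 255},
  {"slide": [-0.006, 0.02, 0], "rot": [0, 0, 0], "claw": 255},
  {"slide": [-0.006, 0.02, 0], "rot": [0, 0, 0], "claw": 255},
])

```text
t: 31.68
tool_pos: [605.3, -72.0, 147.2]
orientation: [-0.014, 1.0, 0.001, -0.002]
force: [0.3, -0.3, -1.5]
opening: 58.6
```

Call:
play_rows([
  {"slide": [-0.003, 0.016, 0], "rot": [0, 0, 0], "claw": 255},
  {"slide": [0, 0.01, 0], "rot": [0, 0, 0], "claw": 255},
  {"slide": [0, 0.006, 0], "rot": [0, 0, 0], "claw": 255},
  {"slide": [0, 0, 0], "rot": [0, 0, 0], "claw": 255},
  {"slide": [0, 0, 0], "rot": [0, 0, 0], "claw": 255},
  {"slide": [0, 0, 0], "rot": [0, 0, 0], "claw": 255},
])

```text
t: 32.18
tool_pos: [608.8, -43.7, 149.2]
orientation: [-0.013, 1.0, -0.0, -0.0]
force: [0.8, -0.2, -1.6]
opening: 58.7
```

```bash
python3 -c "
from h import *
plan([614.3,-33.3,49])"
```

```text
t 32.18 p [608.8 -43.7 149.2] yawY 1.51 zax [-5.e-04 -3.e-04 -1.e+00] F [ 0.8 -0.2 -1.6] op 58.7 j [-0.21  0.33  1.51 -0.    1.31 -1.81]
to [614.3 -33.3  49. ] slide mm [ -5.8  10.3 100.2]
```

Call:
play_rows([
  {"slide": [-0.003, 0.005, 0.006], "rot": [0, 0, 0], "claw": 255},
  {"slide": [-0.003, 0.005, 0.012], "rot": [0, 0, 0], "claw": 255},
  {"slide": [0, 0, 0.018], "rot": [0, 0, 0], "claw": 255},
  {"slide": [0, 0, 0.018], "rot": [0, 0, 0], "claw": 255},
  {"slide": [0, 0, 0.014], "rot": [0, 0, 0], "claw": 255},
  {"slide": [0, 0, 0.01], "rot": [0, 0, 0], "claw": 255},
  {"slide": [0, 0, 0.006], "rot": [0, 0, 0], "claw": 255},
  {"slide": [0, 0, 0.003], "rot": [0, 0, 0], "claw": 255},
  {"slide": [0, 0, 0], "rot": [0, 0, 0], "claw": 255},
  {"slide": [0, 0, 0], "rot": [0, 0, 0], "claw": 255},
  {"slide": [0, 0, 0], "rot": [0, 0, 0], "claw": 255},
])

```text
t: 33.1
tool_pos: [615.9, -33.1, 63.6]
orientation: [-0.014, 1.0, -0.0, 0.001]
force: [-0.1, 0.3, -1.1]
opening: 58.9
```

```bash
python3 -c "
from h import *
plan([614.3,-33.3,48.7])
snap('wrist','w16')"
```

```text
t 33.1 p [615.9 -33.1  63.6] yawY 1.55 zax [ 2.2e-03 -4.0e-04 -1.0e+00] F [-0.1  0.3 -1.1] op 58.9 j [-0.19  0.44  1.55  0.    1.15 -1.79]
to [614.3 -33.3  48.7] slide mm [ 1.6 -0.2 14.9]
['image', 'intrinsics', 'cam_to_world']
```

View pics/w16.png

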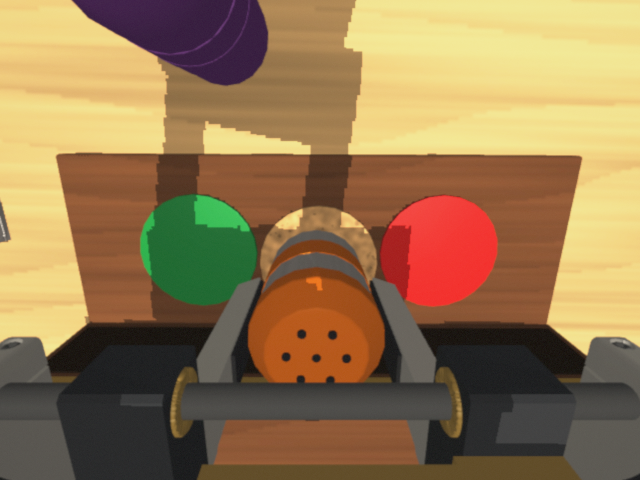

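Call:
play_rows([
  {"slide": [0.0005, 0, 0.005], "rot": [0, 0, 0], "claw": 255},
  {"slide": [0, 0, 0.004], "rot": [0, 0, 0], "claw": 255},
  {"slide": [0, 0, 0.002], "rot": [0, 0, 0], "claw": 255},
  {"slide": [0, 0, 0.001], "rot": [0, 0, 0], "claw": 255},
  {"slide": [0, 0, 0], "rot": [0, 0, 0], "claw": 255},
  {"slide": [0, 0, 0], "rot": [0, 0, 0], "claw": 255},
])

```text
t: 33.65
tool_pos: [614.3, -32.9, 50.3]
orientation: [-0.014, 1.0, 0.0, -0.0]
force: [0.3, -0.6, -1.8]
opening: 59.2
```

Call:
play_rows([
  {"slide": [0, -0.0003, 0.001], "rot": [0, 0, 0], "claw": 255},
  {"slide": [0, 0, 0.0007], "rot": [0, 0, 0], "claw": 255},
  {"slide": [0, 0, 0], "rot": [0, 0, 0], "claw": 255},
  {"slide": [0, 0, 0], "rot": [0, 0, 0], "claw": 255},
  {"slide": [0, 0, 0], "rot": [0, 0, 0], "claw": 255},
])

```text
t: 34.07
tool_pos: [614.5, -33.2, 48.8]
orientation: [-0.014, 1.0, -0.0, 0.0]
force: [0.8, 0.4, -1.5]
opening: 59.0
```

```bash
python3 -c "
from h import *
plan()
snap('wrist','w17');plan()"
```

```text
t 34.07 p [614.5 -33.2  48.8] yawY 1.56 zax [ 1.e-04 -0.e+00 -1.e+00] F [ 0.8  0.4 -1.5] op 59.0 j [-0.19  0.45  1.56  0.    1.12 -1.79]
['image', 'intrinsics', 'cam_to_world']
t 34.12 p [614.4 -33.2  48.8] yawY 1.55 zax [ 0. -0. -1.] F [ 0.1 -0.6 -2.1] op 59.0 j [-0.19  0.45  1.56 -0.    1.12 -1.79]
```

View pics/w17.png

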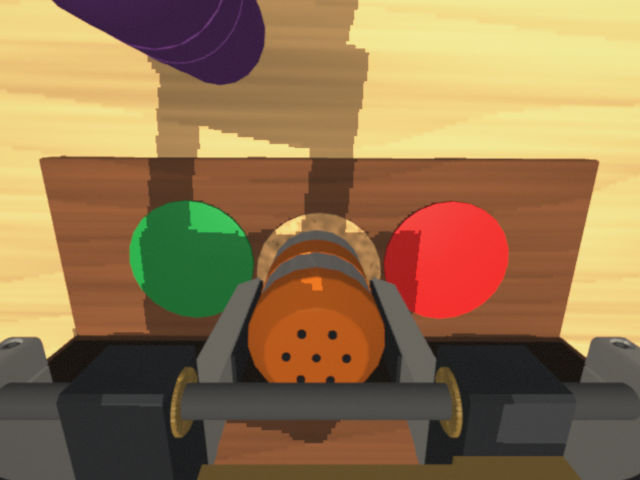

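Call:
play_rows([
  {"slide": [0, 0, 0.0006], "rot": [0, 0, 0], "claw": 255},
  {"slide": [0, 0, 0], "rot": [0, 0, 0], "claw": 255},
  {"slide": [0, 0, 0], "rot": [0, 0, 0], "claw": 255},
])

```text
t: 34.37
tool_pos: [614.6, -33.2, 48.7]
orientation: [-0.014, 1.0, -0.0, 0.0]
force: [-1.5, 0.5, 2.1]
opening: 59.1
```

Touching down (+2 N). Release and rise.

Call:
play_rows([
  {"slide": [0, 0, 0], "rot": [0, 0, 0], "claw": 80},
  {"slide": [0, 0, 0], "rot": [0, 0, 0], "claw": 60},
  {"slide": [0, 0, 0], "rot": [0, 0, 0], "claw": 30},
  {"slide": [0, 0, 0], "rot": [0, 0, 0], "claw": 0},
  {"slide": [0, 0, 0], "rot": [0, 0, 0], "claw": 0},
  {"slide": [0, 0, 0], "rot": [0, 0, 0], "claw": 0},
  {"slide": [0, 0, -0.005], "rot": [0, 0, 0], "claw": 0},
  {"slide": [0, 0, -0.015], "rot": [0, 0, 0], "claw": 0},
  {"slide": [0, 0, -0.025], "rot": [0, 0, 0], "claw": 0},
  {"slide": [0, 0, -0.03], "rot": [0, 0, 0], "claw": 0},
  {"slide": [0, 0, -0.035], "rot": [0, 0, 0], "claw": 0},
  {"slide": [0, 0, -0.035], "rot": [0, 0, 0], "claw": 0},
  {"slide": [0, 0, -0.03], "rot": [0, 0, 0], "claw": 0},
  {"slide": [0, 0, -0.02], "rot": [0, 0, 0], "claw": 0},
  {"slide": [0, 0, -0.007], "rot": [0, 0, 0], "claw": 0},
  {"slide": [0, 0, 0], "rot": [0, 0, 0], "claw": 0},
  {"slide": [0, 0, 0], "rot": [0, 0, 0], "claw": 0},
  {"slide": [0, 0, 0], "rot": [0, 0, 0], "claw": 0},
])

```text
t: 35.87
tool_pos: [613.1, -33.0, 247.6]
orientation: [-0.014, 1.0, 0.0, -0.002]
force: [-0.2, 0.0, 0.1]
opening: 94.3
```

```bash
python3 -c "
from h import *
snap('wrist','w18');plan([407.8,342.6,250],[407.8,342.6,154.6])
c=load('w18')
print(np.round(proj(c,[613.2,-33,108]),1),np.round(proj(c,[613.2,-33,16]),1))"
```

```text
['image', 'intrinsics', 'cam_to_world']
t 35.92 p [613.  -33.  247.3] yawY 1.55 zax [-4.7e-03  9.0e-04 -1.0e+00] F [-0.2 -0.2  0.8] op 94.0 j [-0.19  0.26  1.38 -0.    1.5  -1.79]
to [407.8 342.6 250. ] slide mm [194.9 381.   -1.3]
to [407.8 342.6 154.6] slide mm [-0.4 -0.1 95.4]
[316.7 229.9] [316.5 210.9]
```

View pics/w18.png

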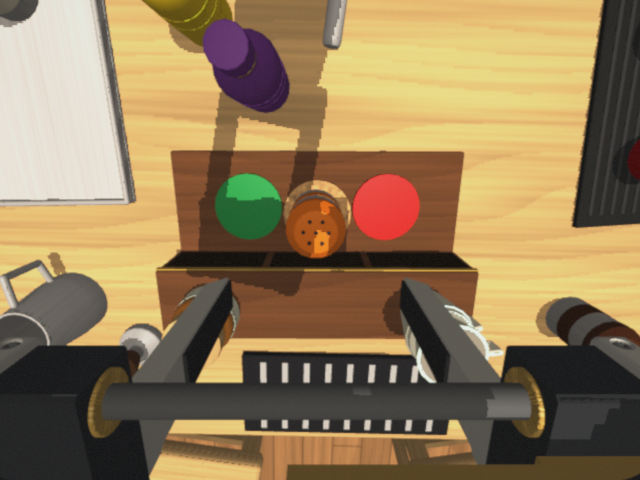

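Call:
play_rows([
  {"slide": [0.005, 0.01, 0], "rot": [0, 0, 0], "claw": 0},
  {"slide": [0.01, 0.02, 0], "rot": [0, 0, 0], "claw": 0},
  {"slide": [0.013, 0.025, 0], "rot": [0, 0, 0], "claw": 0},
  {"slide": [0.013, 0.026, 0], "rot": [0, 0, 0], "claw": 0},
  {"slide": [0.013, 0.026, 0], "rot": [0, 0, 0], "claw": 0},
  {"slide": [0.013, 0.026, 0], "rot": [0, 0, 0], "claw": 0},
  {"slide": [0.013, 0.026, 0], "rot": [0, 0, 0], "claw": 0},
  {"slide": [0.013, 0.026, 0], "rot": [0, 0, 0], "claw": 0},
  {"slide": [0.013, 0.026, 0], "rot": [0, 0, 0], "claw": 0},
  {"slide": [0.013, 0.026, 0], "rot": [0, 0, 0], "claw": 0},
  {"slide": [0.013, 0.026, 0], "rot": [0, 0, 0], "claw": 0},
  {"slide": [0.013, 0.026, 0], "rot": [0, 0, 0], "claw": 0},
  {"slide": [0.013, 0.026, 0], "rot": [0, 0, 0], "claw": 0},
  {"slide": [0.013, 0.026, 0], "rot": [0, 0, 0], "claw": 0},
  {"slide": [0.012, 0.022, 0], "rot": [0, 0, 0], "claw": 0},
  {"slide": [0.008, 0.012, 0], "rot": [0, 0, 0], "claw": 0},
  {"slide": [0.004, 0.006, 0], "rot": [0, 0, 0], "claw": 0},
  {"slide": [0, 0, 0], "rot": [0, 0, 0], "claw": 0},
  {"slide": [0, 0, 0], "rot": [0, 0, 0], "claw": 0},
  {"slide": [0, 0, 0], "rot": [0, 0, 0], "claw": 0},
])

```text
t: 37.58
tool_pos: [409.3, 341.6, 249.8]
orientation: [-0.013, 1.0, -0.0, -0.0]
force: [0.3, -1.0, 0.3]
opening: 94.0
```

```bash
python3 -c "
from h import *
plan([407.8,342.6,154.6])"
```

```text
t 37.58 p [409.3 341.6 249.8] yawY 1.51 zax [-3.e-04 -8.e-04 -1.e+00] F [ 0.3 -1.   0.3] op 94.0 j [ 0.53  0.09  1.59 -0.    1.47 -1.06]
to [407.8 342.6 154.6] slide mm [ 1.5  1.1 95.2]
```

Call:
play_rows([
  {"slide": [0.0015, 0.001, 0.01], "rot": [0, 0, -0.3], "claw": 0},
  {"slide": [0, 0, 0.02], "rot": [0, 0, 0], "claw": 0},
  {"slide": [0, 0, 0.022], "rot": [0, 0, 0], "claw": 0},
  {"slide": [0, 0, 0.02], "rot": [0, 0, 0], "claw": 0},
  {"slide": [0, 0, 0.014], "rot": [0, 0, 0], "claw": 0},
  {"slide": [0, 0, 0.007], "rot": [0, 0, 0], "claw": 0},
  {"slide": [0, 0, 0], "rot": [0, 0, 0], "claw": 0},
  {"slide": [0, 0, 0], "rot": [0, 0, 0], "claw": 60},
  {"slide": [0, 0, 0], "rot": [0, 0, 0], "claw": 100},
  {"slide": [0, 0, 0], "rot": [0, 0, 0], "claw": 120},
])

```text
t: 38.42
tool_pos: [408.6, 343.8, 158.5]
orientation: [-0.016, 1.0, 0.001, 0.001]
force: [0.3, 0.3, 1.3]
opening: 77.3
```

```bash
python3 -c "
from h import *
plan([407.8,342.6,154.6]);snap('wrist','w19')"
```

```text
t 38.42 p [408.6 343.8 158.5] yawY 1.84 zax [ 0.0023  0.0014 -1.    ] F [0.3 0.3 1.3] op 77.3 j [ 0.54  0.16  1.7   0.    1.28 -1.07]
to [407.8 342.6 154.6] slide mm [ 0.8 -1.1  3.9]
['image', 'intrinsics', 'cam_to_world']
```

View pics/w19.png

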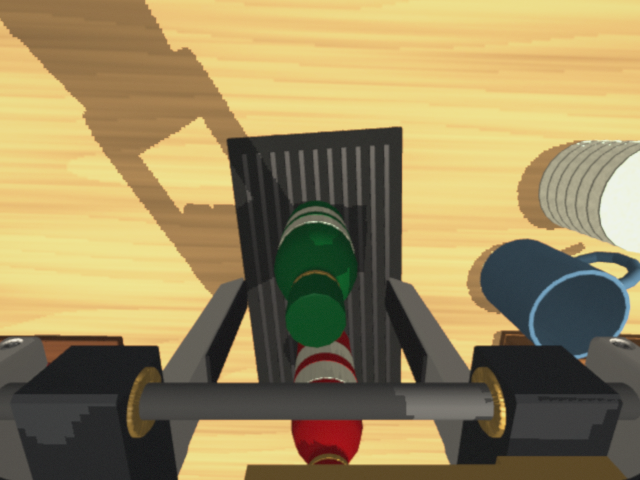

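Call:
play_rows([
  {"slide": [0, -0.0005, 0.0024], "rot": [0, 0, 0], "claw": 130},
  {"slide": [0, 0, 0], "rot": [0, 0, 0], "claw": 150},
  {"slide": [0, 0, 0], "rot": [0, 0, 0], "claw": 255},
  {"slide": [0, 0, 0], "rot": [0, 0, 0], "claw": 255},
  {"slide": [0, 0, 0], "rot": [0, 0, 0], "claw": 255},
  {"slide": [0, 0, 0], "rot": [0, 0, 0], "claw": 255},
  {"slide": [0, 0, 0], "rot": [0, 0, 0], "claw": 255},
  {"slide": [0, 0, 0], "rot": [0, 0, 0], "claw": 255},
  {"slide": [0, 0, 0], "rot": [0, 0, 0], "claw": 255},
  {"slide": [0, 0, 0], "rot": [0, 0, 0], "claw": 255},
  {"slide": [0, 0, 0], "rot": [0, 0, 0], "claw": 255},
  {"slide": [0, 0, 0], "rot": [0, 0, 0], "claw": 255},
], squeeze=25)

```text
t: 39.47
tool_pos: [407.6, 343.0, 154.8]
orientation: [-0.016, 1.0, 0.0, 0.0]
force: [-0.2, 1.5, -0.1]
opening: 29.4
```

```bash
python3 -c "
from h import *
plan([407.8,342.6,290],[609.1,-114.3,290])"
```

```text
t 39.47 p [407.6 343.  154.8] yawY 1.85 zax [ 1.e-04  3.e-04 -1.e+00] F [-0.2  1.5 -0.1] op 29.4 j [ 0.54  0.17  1.7   0.    1.28 -1.07]
to [407.8 342.6 290. ] slide mm [  -0.2   -0.3 -135.2]
to [ 609.1 -114.3  290. ] slide mm [-1.864e+02 -4.632e+02 -1.000e-01]
```

Call:
play_rows([
  {"slide": [0, 0, -0.005], "rot": [0, 0, 0], "claw": 255},
  {"slide": [0, 0, -0.012], "rot": [0, 0, 0], "claw": 255},
  {"slide": [0, 0, -0.018], "rot": [0, 0, 0], "claw": 255},
  {"slide": [0, 0, -0.02], "rot": [0, 0, 0], "claw": 255},
  {"slide": [0, 0, -0.02], "rot": [0, 0, 0], "claw": 255},
  {"slide": [0, 0, -0.02], "rot": [0, 0, 0], "claw": 255},
  {"slide": [-0.002, -0.005, -0.02], "rot": [0, 0, 0], "claw": 255},
  {"slide": [-0.004, -0.01, -0.014], "rot": [0, 0, 0], "claw": 255},
  {"slide": [-0.006, -0.016, -0.006], "rot": [0, 0, 0], "claw": 255},
  {"slide": [-0.009, -0.022, 0], "rot": [0, 0, 0], "claw": 255},
  {"slide": [-0.009, -0.022, 0], "rot": [0, 0, 0], "claw": 255},
  {"slide": [-0.009, -0.022, 0], "rot": [0, 0, 0], "claw": 255},
  {"slide": [-0.009, -0.022, 0], "rot": [0, 0, 0], "claw": 255},
  {"slide": [-0.009, -0.022, 0], "rot": [0, 0, 0], "claw": 255},
  {"slide": [-0.009, -0.022, 0], "rot": [0, 0, 0], "claw": 255},
  {"slide": [-0.009, -0.022, 0], "rot": [0, 0, 0], "claw": 255},
  {"slide": [-0.009, -0.022, 0], "rot": [0, 0, 0], "claw": 255},
  {"slide": [-0.009, -0.022, 0], "rot": [0, 0, 0], "claw": 255},
  {"slide": [-0.009, -0.022, 0], "rot": [0, 0, 0], "claw": 255},
  {"slide": [-0.009, -0.022, 0], "rot": [0, 0, 0], "claw": 255},
])

```text
t: 41.13
tool_pos: [527.4, 72.3, 290.3]
orientation: [-0.016, 1.0, -0.0, -0.0]
force: [0.2, 0.5, -2.4]
opening: 29.4
```

Call:
play_rows([
  {"slide": [-0.009, -0.022, 0], "rot": [0, 0, 0], "claw": 255},
  {"slide": [-0.009, -0.022, 0], "rot": [0, 0, 0], "claw": 255},
  {"slide": [-0.009, -0.022, 0], "rot": [0, 0, 0], "claw": 255},
  {"slide": [-0.009, -0.022, 0], "rot": [0, 0, 0], "claw": 255},
  {"slide": [-0.009, -0.022, 0], "rot": [0, 0, 0], "claw": 255},
  {"slide": [-0.009, -0.022, 0], "rot": [0, 0, 0], "claw": 255},
  {"slide": [-0.008, -0.022, 0], "rot": [0, 0, 0], "claw": 255},
  {"slide": [-0.006, -0.016, 0], "rot": [0, 0, 0], "claw": 255},
  {"slide": [-0.004, -0.01, 0], "rot": [0, 0, 0], "claw": 255},
  {"slide": [-0.002, -0.004, 0], "rot": [0, 0, 0], "claw": 255},
  {"slide": [0, 0, 0], "rot": [0, 0, 0], "claw": 255},
  {"slide": [0, 0, 0], "rot": [0, 0, 0], "claw": 255},
  {"slide": [0, 0, 0], "rot": [0, 0, 0], "claw": 255},
])

```text
t: 42.22
tool_pos: [607.0, -106.7, 289.8]
orientation: [-0.017, 1.0, 0.0, -0.0]
force: [0.7, 0.2, -2.6]
opening: 29.1
```

```bash
python3 -c "
from h import *
plan([609.1,-114.3,290],[609.1,-114.3,163])"
```

```text
t 42.22 p [ 607.  -106.7  289.8] yawY 1.93 zax [-4.e-04  7.e-04 -1.e+00] F [ 0.7  0.2 -2.6] op 29.1 j [-0.31  0.25  1.32  0.    1.57 -1.92]
to [ 609.1 -114.3  290. ] slide mm [-1.8 -7.7 -0.2]
to [ 609.1 -114.3  163. ] slide mm [-0.00e+00 -1.00e-01  1.27e+02]
```

Call:
play_rows([
  {"slide": [-0.001, -0.004, 0], "rot": [0, 0, 0], "claw": 255},
  {"slide": [-0.001, -0.004, 0.006], "rot": [0, 0, 0], "claw": 255},
  {"slide": [0, 0, 0.014], "rot": [0, 0, 0], "claw": 255},
  {"slide": [0, 0, 0.02], "rot": [0, 0, 0], "claw": 255},
  {"slide": [0, 0, 0.02], "rot": [0, 0, 0], "claw": 255},
  {"slide": [0, 0, 0.02], "rot": [0, 0, 0], "claw": 255},
  {"slide": [0, 0, 0.016], "rot": [0, 0, 0], "claw": 255},
  {"slide": [0, 0, 0.01], "rot": [0, 0, 0], "claw": 255},
  {"slide": [0, 0, 0.006], "rot": [0, 0, 0], "claw": 255},
  {"slide": [0, 0, 0], "rot": [0, 0, 0], "claw": 255},
  {"slide": [0, 0, 0], "rot": [0, 0, 0], "claw": 255},
  {"slide": [0, 0, 0], "rot": [0, 0, 0], "claw": 255},
])

```text
t: 43.22
tool_pos: [610.6, -116.2, 179.3]
orientation: [-0.016, 1.0, -0.0, 0.001]
force: [0.5, 0.7, -2.9]
opening: 29.5
```

```bash
python3 -c "
from h import *
plan([609.1,-114.3,163]);snap('wrist','w20')"
```

```text
t 43.22 p [ 610.6 -116.2  179.3] yawY 1.86 zax [ 2.6e-03 -9.0e-04 -1.0e+00] F [ 0.5  0.7 -2.9] op 29.5 j [-0.33  0.32  1.45 -0.    1.36 -1.93]
to [ 609.1 -114.3  163. ] slide mm [ 1.5  1.9 16.3]
['image', 'intrinsics', 'cam_to_world']
```

View pics/w20.png

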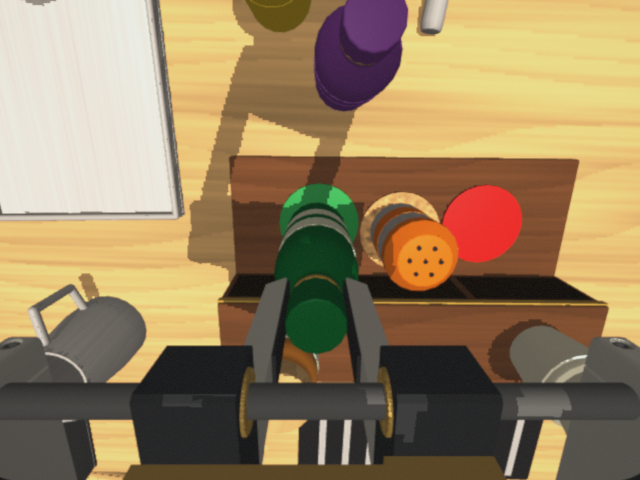

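Call:
play_rows([
  {"slide": [0.0004, 0.0012, 0.004], "rot": [0, 0, 0], "claw": 255},
  {"slide": [0, 0, 0.005], "rot": [0, 0, 0], "claw": 255},
  {"slide": [0, 0, 0.003], "rot": [0, 0, 0], "claw": 255},
  {"slide": [0, 0, 0.001], "rot": [0, 0, 0], "claw": 255},
  {"slide": [0, 0, 0], "rot": [0, 0, 0], "claw": 255},
  {"slide": [0, 0, 0], "rot": [0, 0, 0], "claw": 255},
  {"slide": [0, 0, 0], "rot": [0, 0, 0], "claw": 255},
])

```text
t: 43.85
tool_pos: [609.3, -114.8, 164.9]
orientation: [-0.016, 1.0, -0.0, 0.0]
force: [0.3, 0.5, -3.0]
opening: 29.4
```

Call:
play_rows([
  {"slide": [0.0002, 0.0004, 0.001], "rot": [0, 0, 0], "claw": 255},
  {"slide": [0, 0, 0.0008], "rot": [0, 0, 0], "claw": 255},
  {"slide": [0, 0, 0], "rot": [0, 0, 0], "claw": 255},
  {"slide": [0, 0, 0], "rot": [0, 0, 0], "claw": 255},
])

```text
t: 44.18
tool_pos: [608.9, -114.3, 162.9]
orientation: [-0.016, 1.0, 0.0, -0.0]
force: [-0.9, -0.0, -3.0]
opening: 29.3
```

Call:
play_rows([
  {"slide": [0, 0, 0.0006], "rot": [0, 0, 0], "claw": 255},
  {"slide": [0, 0, 0], "rot": [0, 0, 0], "claw": 255},
  {"slide": [0, 0, 0], "rot": [0, 0, 0], "claw": 255},
])

```text
t: 44.43
tool_pos: [609.1, -114.3, 162.8]
orientation: [-0.016, 1.0, -0.0, 0.0]
force: [0.6, 0.4, -1.1]
opening: 29.9
```

Call:
play_rows([
  {"slide": [0, 0, 0.0004], "rot": [0, 0, 0], "claw": 255},
  {"slide": [0, 0, 0], "rot": [0, 0, 0], "claw": 255},
  {"slide": [0, 0, 0], "rot": [0, 0, 0], "claw": 255},
])

```text
t: 44.68
tool_pos: [609.3, -114.3, 162.8]
orientation: [-0.016, 1.0, -0.0, 0.001]
force: [-2.4, 0.4, 1.8]
opening: 29.5
```

Standing on the coaster. Release and rise.

Call:
play_rows([
  {"slide": [0, 0, 0], "rot": [0, 0, 0], "claw": 165},
  {"slide": [0, 0, 0], "rot": [0, 0, 0], "claw": 140},
  {"slide": [0, 0, 0], "rot": [0, 0, 0], "claw": 90},
  {"slide": [0, 0, 0], "rot": [0, 0, 0], "claw": 60},
  {"slide": [0, 0, 0], "rot": [0, 0, 0], "claw": 0},
  {"slide": [0, 0, -0.005], "rot": [0, 0, 0], "claw": 0},
  {"slide": [0, 0, -0.012], "rot": [0, 0, 0], "claw": 0},
  {"slide": [0, 0, -0.02], "rot": [0, 0, 0], "claw": 0},
  {"slide": [0, 0, -0.03], "rot": [0, 0, 0], "claw": 0},
  {"slide": [0, 0, -0.02], "rot": [0, 0, 0], "claw": 0},
  {"slide": [0, 0, 0], "rot": [0, 0, 0], "claw": 0},
  {"slide": [0, 0, 0], "rot": [0, 0, 0], "claw": 0},
  {"slide": [0, 0, 0], "rot": [0, 0, 0], "claw": 0},
])

```text
t: 45.77
tool_pos: [608.5, -114.2, 248.4]
orientation: [-0.016, 1.0, 0.0, -0.0]
force: [-1.0, -0.8, -0.6]
opening: 93.8
```

```bash
python3 -c "
from h import *
plan([538.6,355,250],[538.6,355,155.4]);snap('wrist','w21')"
```

```text
t 45.77 p [ 608.5 -114.2  248.4] yawY 1.85 zax [-8.e-04  2.e-04 -1.e+00] F [-1.  -0.8 -0.6] op 93.8 j [-0.33  0.27  1.37 -0.    1.5  -1.93]
to [538.6 355.  250. ] slide mm [ 54.7 471.2  -1.4]
to [538.6 355.  155.4] slide mm [-0.1 -0.  94.6]
['image', 'intrinsics', 'cam_to_world']
```

View pics/w21.png

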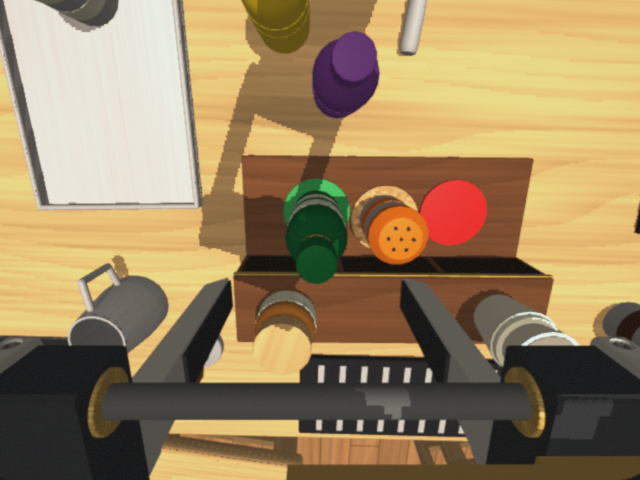

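Call:
play_rows([
  {"slide": [0.001, 0.01, 0], "rot": [0, 0, 0], "claw": 0},
  {"slide": [0.002, 0.02, 0], "rot": [0, 0, 0], "claw": 0},
  {"slide": [0.003, 0.029, 0], "rot": [0, 0, 0], "claw": 0},
  {"slide": [0.004, 0.03, 0], "rot": [0, 0, 0], "claw": 0},
  {"slide": [0.004, 0.03, 0], "rot": [0, 0, 0], "claw": 0},
  {"slide": [0.004, 0.03, 0], "rot": [0, 0, 0], "claw": 0},
  {"slide": [0.004, 0.03, 0], "rot": [0, 0, 0], "claw": 0},
  {"slide": [0.004, 0.03, 0], "rot": [0, 0, 0], "claw": 0},
  {"slide": [0.004, 0.03, 0], "rot": [0, 0, 0], "claw": 0},
  {"slide": [0.004, 0.03, 0], "rot": [0, 0, 0], "claw": 0},
  {"slide": [0.004, 0.03, 0], "rot": [0, 0, 0], "claw": 0},
  {"slide": [0.004, 0.03, 0], "rot": [0, 0, 0], "claw": 0},
  {"slide": [0.004, 0.03, 0], "rot": [0, 0, 0], "claw": 0},
  {"slide": [0.004, 0.03, 0], "rot": [0, 0, 0], "claw": 0},
  {"slide": [0.003, 0.03, 0], "rot": [0, 0, 0], "claw": 0},
  {"slide": [0.002, 0.03, 0], "rot": [0, 0, 0], "claw": 0},
  {"slide": [0, 0.015, 0], "rot": [0, 0, 0], "claw": 0},
  {"slide": [0, 0.007, 0], "rot": [0, 0, 0], "claw": 0},
  {"slide": [0, 0, 0], "rot": [0, 0, 0], "claw": 0},
  {"slide": [0, 0, 0], "rot": [0, 0, 0], "claw": 0},
])

```text
t: 47.48
tool_pos: [538.6, 353.8, 248.2]
orientation: [-0.016, 1.0, -0.001, -0.001]
force: [0.1, -0.5, 0.0]
opening: 94.1
```

```bash
python3 -c "
from h import *
plan([538.6,355,250],[538.6,355,155.4]);snap('wrist','w22')"
```

```text
t 47.48 p [538.6 353.8 248.2] yawY 1.85 zax [-0.001  -0.0014 -1.    ] F [ 0.1 -0.5  0. ] op 94.1 j [ 0.45  0.33  1.3  -0.    1.51 -1.16]
to [538.6 355.  250. ] slide mm [-0.   1.2 -1.8]
to [538.6 355.  155.4] slide mm [-0.1  0.1 94.6]
['image', 'intrinsics', 'cam_to_world']
```

View pics/w22.png

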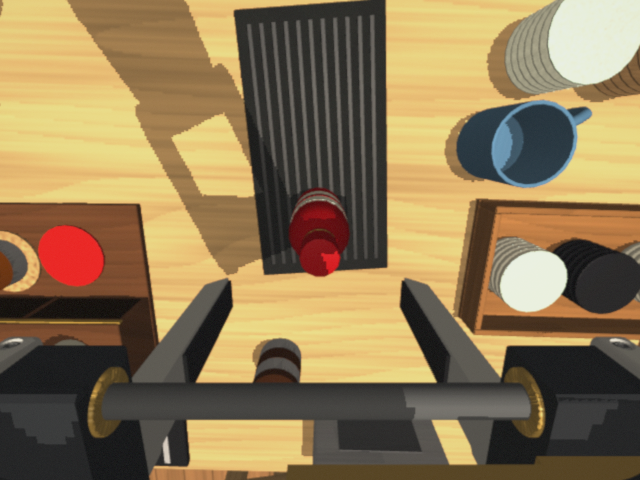

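Call:
play_rows([
  {"slide": [0, 0.001, 0.01], "rot": [0, 0, 0], "claw": 0},
  {"slide": [0, 0, 0.02], "rot": [0, 0, 0], "claw": 0},
  {"slide": [0, 0, 0.022], "rot": [0, 0, 0], "claw": 0},
  {"slide": [0, 0, 0.02], "rot": [0, 0, 0], "claw": 0},
  {"slide": [0, 0, 0.013], "rot": [0, 0, 0], "claw": 0},
  {"slide": [0, 0, 0.007], "rot": [0, 0, 0], "claw": 0},
  {"slide": [0, 0, 0], "rot": [0, 0, 0], "claw": 0},
  {"slide": [0, 0, 0], "rot": [0, 0, 0], "claw": 60},
  {"slide": [0, 0, 0], "rot": [0, 0, 0], "claw": 100},
  {"slide": [0, 0, 0], "rot": [0, 0, 0], "claw": 120},
  {"slide": [0, 0, 0], "rot": [0, 0, 0], "claw": 130},
])

```text
t: 48.45
tool_pos: [539.5, 356.1, 158.5]
orientation: [-0.016, 1.0, 0.001, 0.001]
force: [0.3, 0.2, 0.1]
opening: 70.7
```

```bash
python3 -c "
from h import *
plan([538.6,355,155.4]);snap('wrist','w23')"
```

```text
t 48.45 p [539.5 356.1 158.5] yawY 1.86 zax [ 0.0024  0.0011 -1.    ] F [0.3 0.2 0.1] op 70.7 j [ 0.45  0.39  1.4  -0.    1.34 -1.15]
to [538.6 355.  155.4] slide mm [ 0.9 -1.1  3.1]
['image', 'intrinsics', 'cam_to_world']
```

View pics/w23.png

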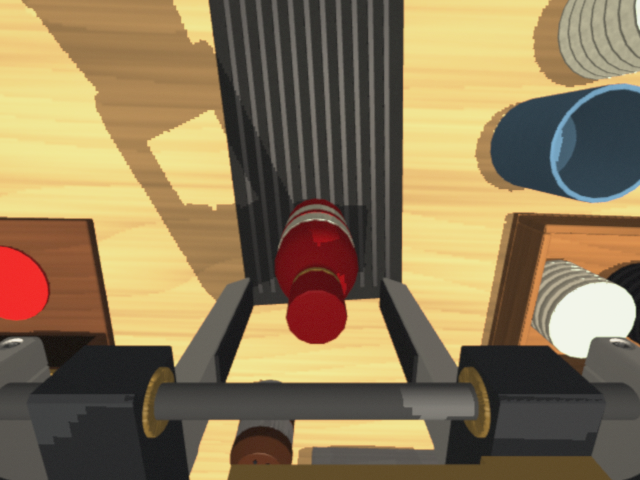

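Call:
play_rows([
  {"slide": [0, -0.0003, 0.0018], "rot": [0, 0, 0], "claw": 140},
  {"slide": [0, 0, 0], "rot": [0, 0, 0], "claw": 150},
  {"slide": [0, 0, 0], "rot": [0, 0, 0], "claw": 255},
  {"slide": [0, 0, 0], "rot": [0, 0, 0], "claw": 255},
  {"slide": [0, 0, 0], "rot": [0, 0, 0], "claw": 255},
  {"slide": [0, 0, 0], "rot": [0, 0, 0], "claw": 255},
  {"slide": [0, 0, 0], "rot": [0, 0, 0], "claw": 255},
  {"slide": [0, 0, 0], "rot": [0, 0, 0], "claw": 255},
  {"slide": [0, 0, 0], "rot": [0, 0, 0], "claw": 255},
  {"slide": [0, 0, 0], "rot": [0, 0, 0], "claw": 255},
  {"slide": [0, 0, 0], "rot": [0, 0, 0], "claw": 255},
])

```text
t: 49.42
tool_pos: [538.7, 355.5, 155.1]
orientation: [-0.016, 1.0, 0.0, -0.0]
force: [0.3, 1.2, 0.4]
opening: 29.6
```

```bash
python3 -c "
from h import *
plan([538.6,355,230],[604.5,49.0,230]);snap('wrist','w24')"
```

```text
t 49.42 p [538.7 355.5 155.1] yawY 1.86 zax [-0.e+00  3.e-04 -1.e+00] F [0.3 1.2 0.4] op 29.6 j [ 0.45  0.39  1.41  0.    1.34 -1.15]
to [538.6 355.  230. ] slide mm [  0.1  -0.5 -74.9]
to [604.5  49.  230. ] slide mm [-5.60e+01 -3.08e+02 -1.00e-01]
['image', 'intrinsics', 'cam_to_world']
```

View pics/w24.png

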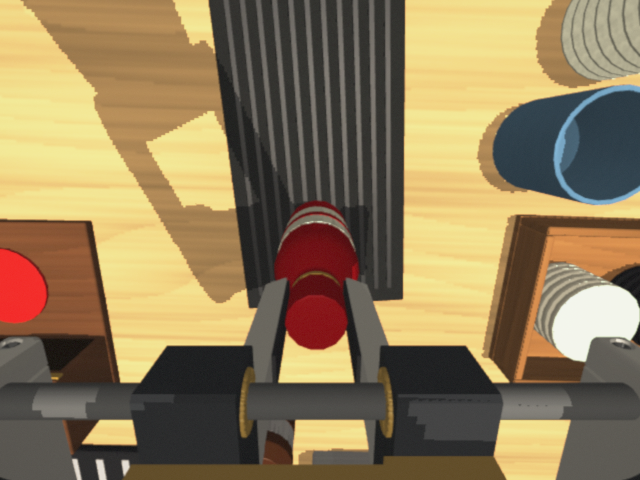

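Call:
play_rows([
  {"slide": [0, 0, -0.005], "rot": [0, 0, 0], "claw": 255},
  {"slide": [0, 0, -0.012], "rot": [0, 0, 0], "claw": 255},
  {"slide": [0, 0, -0.018], "rot": [0, 0, 0], "claw": 255},
  {"slide": [0, 0, -0.018], "rot": [0, 0, 0], "claw": 255},
  {"slide": [-0.001, -0.005, -0.012], "rot": [0, 0, 0], "claw": 255},
  {"slide": [-0.002, -0.01, -0.007], "rot": [0, 0, 0], "claw": 255},
  {"slide": [-0.003, -0.016, -0.003], "rot": [0, 0, 0], "claw": 255},
  {"slide": [-0.004, -0.022, 0], "rot": [0, 0, 0], "claw": 255},
  {"slide": [-0.004, -0.022, 0], "rot": [0, 0, 0], "claw": 255},
  {"slide": [-0.004, -0.022, 0], "rot": [0, 0, 0], "claw": 255},
  {"slide": [-0.004, -0.022, 0], "rot": [0, 0, 0], "claw": 255},
  {"slide": [-0.004, -0.022, 0], "rot": [0, 0, 0], "claw": 255},
  {"slide": [-0.004, -0.022, 0], "rot": [0, 0, 0], "claw": 255},
  {"slide": [-0.004, -0.022, 0], "rot": [0, 0, 0], "claw": 255},
  {"slide": [-0.004, -0.022, 0], "rot": [0, 0, 0], "claw": 255},
  {"slide": [-0.004, -0.022, 0], "rot": [0, 0, 0], "claw": 255},
  {"slide": [-0.004, -0.022, 0], "rot": [0, 0, 0], "claw": 255},
  {"slide": [-0.004, -0.022, 0], "rot": [0, 0, 0], "claw": 255},
  {"slide": [-0.003, -0.016, 0], "rot": [0, 0, 0], "claw": 255},
  {"slide": [-0.002, -0.01, 0], "rot": [0, 0, 0], "claw": 255},
])

```text
t: 51.13
tool_pos: [602.9, 55.1, 229.7]
orientation: [-0.015, 1.0, -0.001, -0.001]
force: [-0.0, 0.1, -4.1]
opening: 29.6
```

Call:
play_rows([
  {"slide": [-0.001, -0.004, 0], "rot": [0, 0, 0], "claw": 255},
  {"slide": [0, 0, 0], "rot": [0, 0, 0], "claw": 255},
  {"slide": [0, 0, 0], "rot": [0, 0, 0], "claw": 255},
  {"slide": [0, 0, 0], "rot": [0, 0, 0], "claw": 255},
])

```text
t: 51.47
tool_pos: [604.1, 55.3, 230.0]
orientation: [-0.017, 1.0, 0.0, -0.0]
force: [-0.2, 0.7, -4.4]
opening: 29.6
```

```bash
python3 -c "
from h import *
plan([604.5,49.0,163.5])"
```

```text
t 51.47 p [604.1  55.3 230. ] yawY 1.91 zax [-5.e-04  5.e-04 -1.e+00] F [-0.2  0.7 -4.4] op 29.6 j [-0.05  0.26  1.43  0.    1.46 -1.66]
to [604.5  49.  163.5] slide mm [-0.2 -6.3 66.5]
```

Call:
play_rows([
  {"slide": [0, -0.003, 0.005], "rot": [0, 0, 0], "claw": 255},
  {"slide": [0, -0.003, 0.01], "rot": [0, 0, 0], "claw": 255},
  {"slide": [0, 0, 0.015], "rot": [0, 0, 0], "claw": 255},
  {"slide": [0, 0, 0.014], "rot": [0, 0, 0], "claw": 255},
  {"slide": [0, 0, 0.009], "rot": [0, 0, 0], "claw": 255},
  {"slide": [0, 0, 0.005], "rot": [0, 0, 0], "claw": 255},
  {"slide": [0, 0, 0], "rot": [0, 0, 0], "claw": 255},
  {"slide": [0, 0, 0], "rot": [0, 0, 0], "claw": 255},
  {"slide": [0, 0, 0], "rot": [0, 0, 0], "claw": 255},
])

```text
t: 52.22
tool_pos: [605.4, 48.4, 173.1]
orientation: [-0.016, 1.0, -0.0, 0.001]
force: [0.4, 0.7, -4.2]
opening: 29.5
```

```bash
python3 -c "
from h import *
plan([604.5,49.0,163.2])"
```

```text
t 52.22 p [605.4  48.4 173.1] yawY 1.86 zax [ 1.8e-03 -1.0e-04 -1.0e+00] F [ 0.4  0.7 -4.2] op 29.5 j [-0.06  0.3   1.49 -0.    1.35 -1.67]
to [604.5  49.  163.2] slide mm [0.9 0.7 9.9]
```

Call:
play_rows([
  {"slide": [0, 0.0005, 0.004], "rot": [0, 0, 0], "claw": 255},
  {"slide": [0, 0, 0.003], "rot": [0, 0, 0], "claw": 255},
  {"slide": [0, 0, 0.001], "rot": [0, 0, 0], "claw": 255},
  {"slide": [0, 0, 0], "rot": [0, 0, 0], "claw": 255},
  {"slide": [0, 0, 0], "rot": [0, 0, 0], "claw": 255},
  {"slide": [0, 0, 0], "rot": [0, 0, 0], "claw": 255},
])

```text
t: 52.72
tool_pos: [604.7, 48.8, 164.3]
orientation: [-0.016, 1.0, -0.0, 0.0]
force: [-0.5, 0.5, -3.6]
opening: 29.8
```

Call:
play_rows([
  {"slide": [0, 0, 0.0006], "rot": [0, 0, 0], "claw": 255},
  {"slide": [0, 0, 0.0004], "rot": [0, 0, 0], "claw": 255},
  {"slide": [0, 0, 0], "rot": [0, 0, 0], "claw": 255},
  {"slide": [0, 0, 0], "rot": [0, 0, 0], "claw": 255},
])

```text
t: 53.05
tool_pos: [604.6, 48.9, 163.2]
orientation: [-0.016, 1.0, 0.0, 0.0]
force: [1.2, 0.6, -4.9]
opening: 29.6
```

Call:
play_rows([
  {"slide": [0, 0, 0.0007], "rot": [0, 0, 0], "claw": 255},
  {"slide": [0, 0, 0], "rot": [0, 0, 0], "claw": 255},
  {"slide": [0, 0, 0], "rot": [0, 0, 0], "claw": 255},
])

```text
t: 53.3
tool_pos: [605.0, 48.9, 163.1]
orientation: [-0.016, 1.0, -0.0, 0.0]
force: [-0.8, -0.6, -1.5]
opening: 29.7
```

Call:
play_rows([
  {"slide": [0, 0, 0.0004], "rot": [0, 0, 0], "claw": 255},
  {"slide": [0, 0, 0], "rot": [0, 0, 0], "claw": 255},
  {"slide": [0, 0, 0], "rot": [0, 0, 0], "claw": 165},
  {"slide": [0, 0, 0], "rot": [0, 0, 0], "claw": 140},
  {"slide": [0, 0, 0], "rot": [0, 0, 0], "claw": 90},
  {"slide": [0, 0, 0], "rot": [0, 0, 0], "claw": 60},
  {"slide": [0, 0, 0], "rot": [0, 0, 0], "claw": 0},
  {"slide": [0, 0, -0.005], "rot": [0, 0, 0], "claw": 0},
  {"slide": [0, 0, -0.012], "rot": [0, 0, 0], "claw": 0},
  {"slide": [0, 0, -0.02], "rot": [0, 0, 0], "claw": 0},
  {"slide": [0, 0, -0.03], "rot": [0, 0, 0], "claw": 0},
  {"slide": [0, 0, -0.03], "rot": [0, 0, 0], "claw": 0},
  {"slide": [0, 0, 0], "rot": [0, 0, 0], "claw": 0},
  {"slide": [0, 0, 0], "rot": [0, 0, 0], "claw": 0},
])

```text
t: 54.47
tool_pos: [606.6, 48.7, 263.0]
orientation: [-0.016, 1.0, -0.0, 0.004]
force: [-0.1, -0.5, -0.9]
opening: 93.9
```

Call:
play_rows([
  {"slide": [0.005, 0.01, 0], "rot": [0, 0, 0], "claw": 0},
  {"slide": [0.01, 0.02, 0], "rot": [0, 0, 0], "claw": 0},
  {"slide": [0.01, 0.03, 0], "rot": [0, 0, 0], "claw": 0},
  {"slide": [0.01, 0.03, 0], "rot": [0, 0, 0], "claw": 0},
  {"slide": [0.01, 0.03, 0], "rot": [0, 0, 0], "claw": 0},
  {"slide": [0.01, 0.03, 0], "rot": [0, 0, 0], "claw": 0},
  {"slide": [0.01, 0.03, 0], "rot": [0, 0, 0], "claw": 0},
  {"slide": [0.01, 0.03, 0], "rot": [0, 0, 0], "claw": 0},
  {"slide": [0.01, 0.03, 0], "rot": [0, 0, 0], "claw": 0},
  {"slide": [0.01, 0.03, 0], "rot": [0, 0, 0], "claw": 0},
  {"slide": [0.01, 0.02, 0], "rot": [0, 0, 0], "claw": 0},
  {"slide": [0.005, 0.01, 0], "rot": [0, 0, 0], "claw": 0},
  {"slide": [0, 0, 0], "rot": [0, 0, 0], "claw": 0},
  {"slide": [0, 0, 0], "rot": [0, 0, 0], "claw": 0},
])

```text
t: 55.63
tool_pos: [484.2, 344.8, 257.8]
orientation: [-0.017, 1.0, -0.001, -0.001]
force: [-0.6, -0.3, -0.2]
opening: 94.0
```

```bash
python3 -c "
from h import *
plan();snap('top','t9');snap('scene','s9')
t=load('t9')
cv2.imwrite('pics/crop9.png',cv2.resize(t['image'][110:240,245:455,::-1],None,fx=3.8,fy=3.8,interpolation=2))"
```

```text
t 55.63 p [484.2 344.8 257.8] yawY 1.92 zax [-0.0017 -0.0018 -1.    ] F [-0.6 -0.3 -0.2] op 94.0 j [ 0.47  0.21  1.42 -0.    1.51 -1.13]
['image', 'intrinsics', 'cam_to_world']
['image', 'intrinsics', 'cam_to_world']
```

View pics/t9.png

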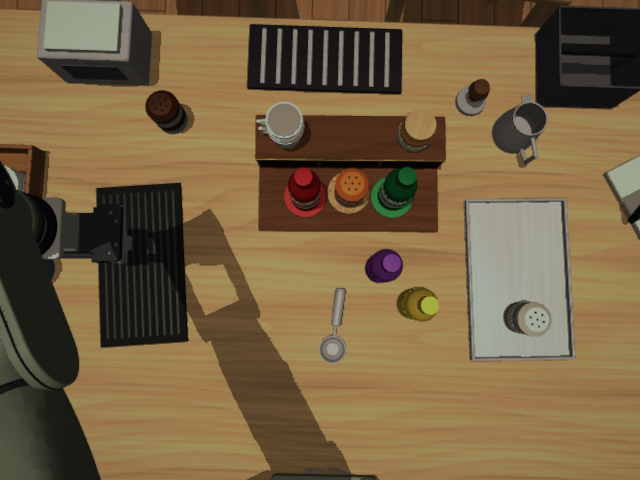

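View pics/crop9.png

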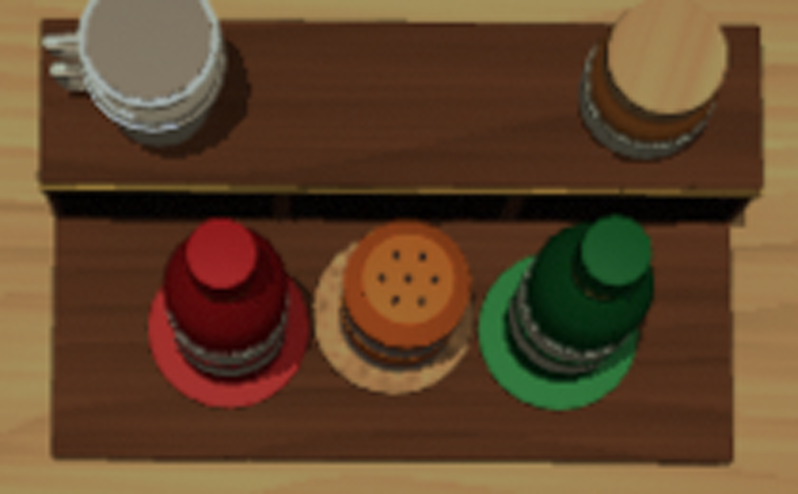

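View pics/s9.png

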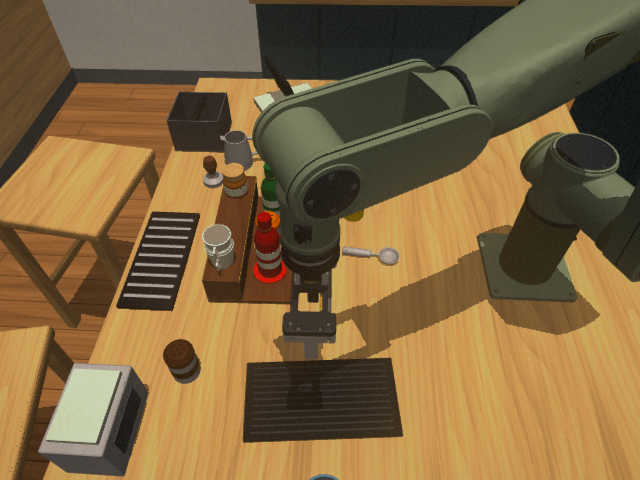

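```bash
python3 -c "
from h import *
t=load('t9')
g=lambda x,y:(245+x/3.8,110+y/3.8)
for n,p,z in(('redcap',(222,254),196),('greencap',(616,250),196),('orange',(407,279),108)): print(n,on(t,*g(*p),z)[:2].round(1))
arm.close_job(); plan()"
```

```text
redcap [602.9  47.3]
greencap [ 609.7 -115.2]
orange [612.8 -34.3]
the job is handed in; nothing more can be done
the job is handed in; nothing more can be done
```

The swap is done in the order asked, and I handed the job in at about 56 s of the 144 s allowed. Both bottles went to the mat, and the white-lidded shaker went to the free half of the tray. The orange-lidded one then went onto the cork coaster, and green and then red went back to their own coasters. Each item was lowered until the wrist force showed it was standing, then released.

In the last top picture everything is upright, and the gripper is clear of everything, open above the empty mat. Measured from that picture against the coaster centres:

| Item | Offset from coaster centre |
|---|---|
| Orange-lidded shaker | about 1.5 mm |
| Green bottle | about 1 mm |
| Red bottle | about 2.5 mm |

Two checks disagreed slightly:
- **Red bottle:** the top picture puts its cap about 1.5 mm further toward −y than the arm's own position did when it let go. That is within the 2 mm calibration, so I left it.
- **Red cap, early on:** the first measurement of the red cap from the scene camera was about 7 mm off the top camera's. I used the top and wrist views instead.

The arm hid part of the riser in the last scene picture, so the final check rests mainly on the top view.

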